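# Stack the sprinkle pots on their stand in order

## Robot

A 7-joint arm with a two-finger parallel gripper is mounted at the origin on a cart in front of the work surface, level with it; the furniture and walls round the work are solid. World frame = base frame: x ahead of the robot, y to its left, z up, the work surface at z = 0. Lengths are in m, angles in degrees, forces in N, time in s.
With the tool pointing down it reaches from about 0.425 to 0.875 m from the base axis. Payload 8.4 kg.
Tool frame: the origin (TCP) lies midway between the tips of the shut fingers; the grasp point (between the pads) lies 19 mm behind it; x points along the fingers, y is the direction in which the jaws open and shut, and the axes are right-handed (so a half turn about x gives the same grasp; the last joint's range is limited). The gripper opens to 87 mm and grips with 3 to 60 N. Pads are 19 mm wide; open, the fingers measure 117 mm over their backs; the gripper's body (75 mm by 190 mm) begins 51 mm behind the grasp point.
Start: joints at [57.915, 19.091, 2.286, 83.961, -0.768, 76.965, -3.352], TCP at [0.289, -0.582, 0.223] pointing down, gripper open.
Joint ranges: [-147.57, 147.57], [-21.85, 119.76], [-74.77, 79.35], [14.55, 137.4], [-85.83, 265.84], [4.83, 119.75], [-152.11, 152.11]. Speed limits (degrees/s): [127.2, 127.2, 159.86, 159.86, 180, 180, 180].

## Interface

Orientations are given as a 3x3 rotation matrix whose columns are the frame's x, y, z axes.
In Python, from workcell import r gives the robot as it stands.
- The arm moves only by the tool drive_tool, never from a script. Its argument "commands" is a list of rows, each an object of numbers: "tx", "ty", "tz": the shift along the tool's x, y, z each as a share of 0.025 m, from -1 to 1; "ax", "ay", "az": the turn, a rotation vector about the tool's x, y, z each as a share of 6 degrees, from -1 to 1. A call has 1 to 12 rows; each row shifts and turns the commanded pose from where the row before left it, along the tool's axes as they then stand; what a row does not reach is not made up. A row lasts 1/12 s, in which the tool goes at most 41.7 mm and 7.16 degrees, less where a joint would pass 70% of its speed; a pose out of reach is approached as far as the arm can. A call with a number of a shift or a turn outside -1 to 1 is refused whole. A call with a gripper value outside its range is refused whole. "gripper" is the opening, from 0 (shut) to 1 (fully open), set as the call begins (left out, the last holds). The fingers move at their own pace and stop on an object; "grip_force" is the grip in N (left out, the last holds). Time passes only in rows, so rows that do not move let the fingers close. It gives the time, the measured TCP pose, the force and the opening at its end, in the units of the state.
- r.get_state(): the state, without advancing time (a new reading comes with each control period).
- r.camera(name): name is "side" or "top" or "wrist"; returns the picture (480x640x3 uint8, red, green, blue); there is no depth.
- r.get_calibration(name): a dict with "camera_matrix" (3x3 intrinsics, pixels), "rvec" (rotation vector, rad) and "tvec" (3), from world to camera coordinates, as OpenCV has them; the wrist camera has in their place "tool_from_camera" (4x4, takes a point from camera to tool coordinates, whose origin is the TCP and whose axes are the tool frame's). Camera axes: x right, y down, z forward; pixel columns grow to the right and rows downward; lengths in m; the calibration is good to about 2 mm. A picture is of the moment at which its call begins: read the wrist's pose just before it. get_calibration takes no time and is no camera call.
- r.finish_job(): hands the job in, once; it reports no verdict.
Trained networks look in the newest picture that a camera, given by its name, has taken for a name from the list of things; names that differ only in an ending like _2 or _b are one class to them, and where a whole thing is asked for, a point or a joint stands for the part that bears it (a point fixed in the world has none). Each returns a list of dicts, best first, with "p" (0 to 1); they miss things now and then, are a little off and sometimes report something else, mostly with a low value. They report only what shows in the picture. A call takes as long as a camera call.
- r.outline_of(thing, camera): "mask" (480x640 bool, what is visible of it).
- r.spot_point(thing, camera): "position" ([x, y, z] in m, in world coordinates, good to about 4 mm: a listed point, or the origin of a listed thing).
The state is a dict: "clock": time; "joints": joint angles; "qd": joint speeds; "effort": joint torques, N m; "tcp_pos": TCP position; "eef_rot": TCP orientation; "force": force on the tool from outside, world axes, zero at the start; "moment": the same for the moment, N m; "finger_gap": opening from 0.0 (shut) to 1.0 (fully open).
Only numpy, scipy, OpenCV 4.12 (cv2) and the standard library are available. Lean on these libraries where they do the work, as an engineer would, in place of code of your own. Each camera call takes 0.05 s, during which the arm holds its last target.

## Task

Clear the sprinkle pots away by stacking four of them, from the bottom up, in the round wooden stand: the blue-lidded pot first, then yellow on blue, green on yellow and red on top, each upright with its foot seated in the shallow hollow below it. Leave the black-lidded pot and the salt shaker where they stand.

Things in the scene. Friction and masses are not known exactly. Their poses are not given: they have to be found in the camera images.
- pot_blue_mid (a point): centre of the upright, closed, round pot with the blue lid: 49 mm across, 41 mm tall, about 0.12 kg, aluminium, lid the top 13 mm; point 20 mm above its underside, z up. Below 7 mm it tapers to a 30 mm foot; the lid's top has a round seat 44 mm wide, 3 mm deep, for another pot's foot: each pot stacked adds 38 mm.
- pot_yellow_mid (a point): centre of the upright, closed, round pot with the yellow lid: 49 mm across, 41 mm tall, about 0.12 kg, aluminium, lid the top 13 mm; point 20 mm above its underside, z up. Below 7 mm it tapers to a 30 mm foot; the lid's top has a round seat 44 mm wide, 3 mm deep, for another pot's foot: each pot stacked adds 38 mm.
- pot_green_mid (a point): centre of the upright, closed, round pot with the green lid: 49 mm across, 41 mm tall, about 0.12 kg, aluminium, lid the top 13 mm; point 20 mm above its underside, z up. Below 7 mm it tapers to a 30 mm foot; the lid's top has a round seat 44 mm wide, 3 mm deep, for another pot's foot: each pot stacked adds 38 mm.
- pot_red_mid (a point): centre of the upright, closed, round pot with the red lid: 49 mm across, 41 mm tall, about 0.12 kg, aluminium, lid the top 13 mm; point 20 mm above its underside, z up. Below 7 mm it tapers to a 30 mm foot; the lid's top has a round seat 44 mm wide, 3 mm deep, for another pot's foot: each pot stacked adds 38 mm.
- pot_black_mid (a point): centre of the upright, closed, round pot with the black lid: 49 mm across, 41 mm tall, about 0.12 kg, aluminium, lid the top 13 mm; point 20 mm above its underside, z up. Below 7 mm it tapers to a 30 mm foot; the lid's top has a round seat 44 mm wide, 3 mm deep, for another pot's foot: each pot stacked adds 38 mm. Leave it alone.
- stand_seat (a point): middle of the seat floor of the round wooden stand: a disc 70 mm in diameter and 8 mm tall, fixed to the table, with a round seat 44 mm wide and 3 mm deep in its top; the point lies on the floor of the seat, 5 mm above the table. z up.
- salt_shaker_mid (a point): centre of the grey salt shaker with a pale domed top, 44 mm in diameter, 90 mm tall, loose, a bystander; the point is 45 mm above its underside
- jar_oat: the big glass jar nearest the work, at its right rear, seen as a heap of biscuits (its glass is nearly invisible), fixed: about 160 mm across and 240 mm tall; origin at the middle of its underside. The like jars beside it are as tall, and the plates in front of the work carry fixed, nearly invisible glass domes up to 135 mm tall: keep clear of all.

How it is judged (in metres and radians):
On the way, in this order (a step that is already met when the one before it is completed fails the run):
1. the blue-lidded pot is seated in the wooden stand and let go (z of pot_blue_mid in the frame of stand_seat between 0.015 and 0.025 m and angle between pot_blue_mid's own z axis and vertical below 0.09 rad and horizontal distance between pot_blue_mid and stand_seat below 0.01 m and contact force between the fingers and pot_blue below 0.05 N), for 0.2 s.
2. the yellow-lidded pot is seated on the blue one and let go (z of pot_blue_mid in the frame of stand_seat between 0.015 and 0.025 m and angle between each of pot_blue_mid, pot_yellow_mid's own z axis and vertical below 0.09 rad and horizontal distance between pot_blue_mid and stand_seat below 0.01 m and z of pot_yellow_mid in the frame of stand_seat between 0.053 and 0.063 m and horizontal distance between pot_yellow_mid and pot_blue_mid below 0.01 m and contact force between the fingers and pot_yellow below 0.05 N), for 0.2 s.
3. the green-lidded pot is seated on the yellow one and let go (z of pot_blue_mid in the frame of stand_seat between 0.015 and 0.025 m and angle between each of pot_blue_mid, pot_yellow_mid, pot_green_mid's own z axis and vertical below 0.09 rad and horizontal distance between pot_blue_mid and stand_seat below 0.01 m and z of pot_yellow_mid in the frame of stand_seat between 0.053 and 0.063 m and horizontal distance between pot_yellow_mid and pot_blue_mid below 0.01 m and z of pot_green_mid in the frame of stand_seat between 0.091 and 0.101 m and horizontal distance between pot_green_mid and pot_yellow_mid below 0.01 m and contact force between the fingers and pot_green below 0.05 N), for 0.2 s.
4. the red-lidded pot is seated on the green one and let go (z of pot_blue_mid in the frame of stand_seat between 0.015 and 0.025 m and angle between each of pot_blue_mid, pot_yellow_mid, pot_green_mid, pot_red_mid's own z axis and vertical below 0.09 rad and horizontal distance between pot_blue_mid and stand_seat below 0.01 m and z of pot_yellow_mid in the frame of stand_seat between 0.053 and 0.063 m and horizontal distance between pot_yellow_mid and pot_blue_mid below 0.01 m and z of pot_green_mid in the frame of stand_seat between 0.091 and 0.101 m and horizontal distance between pot_green_mid and pot_yellow_mid below 0.01 m and z of pot_red_mid in the frame of stand_seat between 0.129 and 0.139 m and horizontal distance between pot_red_mid and pot_green_mid below 0.01 m and contact force between the fingers and pot_red below 0.05 N), for 0.2 s.
At the end, for the whole second after the job is handed in: Blue pot in the stand's seat, yellow on blue, green on yellow, red on green: each within 10 mm sideways of what it stands on, within 5 mm of its seated height, tilted less than 0.09 rad, at rest and released (all of step 4 and contact force between the fingers and pot_blue below 0.05 N and contact force between the fingers and pot_yellow below 0.05 N and contact force between the fingers and pot_green below 0.05 N and linear speed of each of pot_blue, pot_yellow, pot_green, pot_red below 0.02 m/s); the robot touches nothing.
It fails at once if the black-lidded pot is moved more than 25 mm or knocked over (distance of pot_black_mid from where it was at the start of the episode above 0.025 m or angle between pot_black_mid's own z axis and vertical above 0.4 rad).
It fails at once if the salt shaker is moved more than 25 mm or knocked over (distance of salt_shaker_mid from where it was at the start of the episode above 0.025 m or angle between salt_shaker_mid's own z axis and vertical above 0.4 rad).
It also fails if it takes over 104 s, if anything falls off the work surface, if the arm or the gripper's body presses on something with over 40 N, if the wrist force passes 120 N, or if a joint passes its speed limit or range.

## Working session

There is one attempt and no reset: what is moved stays moved. The work goes in short steps, Python scripts to look and compute and a tool call to move; the robot and the scene stay as the last step left them, time stands still between calls to the robot, and variables do not carry over. Pictures are saved under pics/ and viewed, and the job is handed in when it is done.

Besides the shell and the picture viewer there is one more tool, called after ">>>" as name(argument=value, ...) on one line, values as JSON. drive_tool: Moves the arm, as the interface text tells. Its arguments: {"type":"object","properties":{"commands":{"type":"array","items":{"type":"object","properties":{"tx":{"type":"number"},"ty":{"type":"number"},"tz":{"type":"number"},"ax":{"type":"number"},"ay":{"type":"number"},"az":{"type":"number"}}}},"gripper":{"type":"number"},"grip_force":{"type":"number"}},"required":["commands"]}

```bash
ls; mkdir -p pics
python3 - <<'E'
from workcell import r
import cv2,numpy as np
s=r.get_state()
for k,v in s.items(): print(k,np.round(v,4).tolist())
for c in ["side","top","wrist"]:
    im=r.camera(c); cv2.imwrite(f"pics/{c}0.png",im[:,:,::-1])
    print(c,{k:np.round(v,4).tolist() for k,v in r.get_calibration(c).items()})
for n in ["pot_blue_mid","pot_yellow_mid","pot_green_mid","pot_red_mid","pot_black_mid","stand_seat","salt_shaker_mid","jar_oat"]:
    for c in ["side","top"]:
        print(n,c,[(round(d["p"],2),np.round(d["position"],4).tolist()) for d in r.spot_point(n,c)][:3])
print(r.get_state()["clock"])
E
```

```text
pics
clock 0.0
joints [57.913, 19.1307, 2.2811, 84.0105, -0.7688, 76.9644, -3.3518]
qd [-0.0429, 0.0501, -0.0408, 0.0295, 0.0821, -0.0507, 0.0389]
effort [0.0002, -65.6371, 1.3349, -40.3806, -0.06, 0.0451, 0.0002]
tcp_pos [0.2889, -0.5818, 0.2217]
eef_rot [[-0.0008, 0.4447, -0.8957], [0.0014, -0.8957, -0.4447], [-1.0, -0.0016, 0.0001]]
force [-0.3964, 0.0736, 1.0365]
moment [0.0194, 0.0004, 0.0162]
finger_gap 1.0004
side {'camera_matrix': [[482.2645, 0.0, 312.8172], [0.0, 482.2645, 235.837], [0.0, 0.0, 1.0]], 'rvec': [1.7838, -1.8783, 0.6881], 'tvec': [0.1069, 0.5521, 0.4952]}
top {'camera_matrix': [[461.838, 0.0, 322.399], [0.0, 461.838, 245.9612], [0.0, 0.0, 1.0]], 'rvec': [2.17, -2.2094, 0.1091], 'tvec': [0.0781, 0.663, 0.8686]}
wrist {'camera_matrix': [[418.3088, 0.0, 310.8741], [0.0, 418.3088, 244.5585], [0.0, 0.0, 1.0]], 'tool_from_camera': [[0.0, -0.2757, 0.9612, -0.1631], [1.0, 0.0003, 0.0, 0.0006], [-0.0003, 0.9612, 0.2757, -0.0757], [0.0, 0.0, 0.0, 1.0]]}
pot_blue_mid side [(0.84, [0.5701, -0.017, 0.02])]
pot_blue_mid top [(0.84, [0.5705, -0.0165, 0.0192]), (0.6, [0.5785, 0.2957, 0.0203])]
pot_yellow_mid side [(0.86, [0.5777, 0.2957, 0.0187])]
pot_yellow_mid top []
pot_green_mid side [(0.73, [0.6729, 0.0077, 0.0189])]
pot_green_mid top [(0.74, [0.6723, 0.0053, 0.0214])]
pot_red_mid side [(0.93, [0.6889, 0.0981, 0.0212])]
pot_red_mid top [(0.75, [0.6939, 0.0932, 0.0168])]
pot_black_mid side [(0.55, [0.6729, 0.1882, 0.0195]), (0.22, [0.5728, 0.1369, 0.0026])]
pot_black_mid top [(0.61, [0.6765, 0.1865, 0.0217])]
stand_seat side [(0.77, [0.5709, 0.1383, 0.0014])]
stand_seat top [(0.65, [0.5722, 0.1357, 0.0045])]
salt_shaker_mid side [(0.59, [0.7336, 0.308, 0.0451])]
salt_shaker_mid top [(0.9, [0.7347, 0.3093, 0.0464])]
jar_oat side []
jar_oat top []
0.95
```

View pics/side0.png

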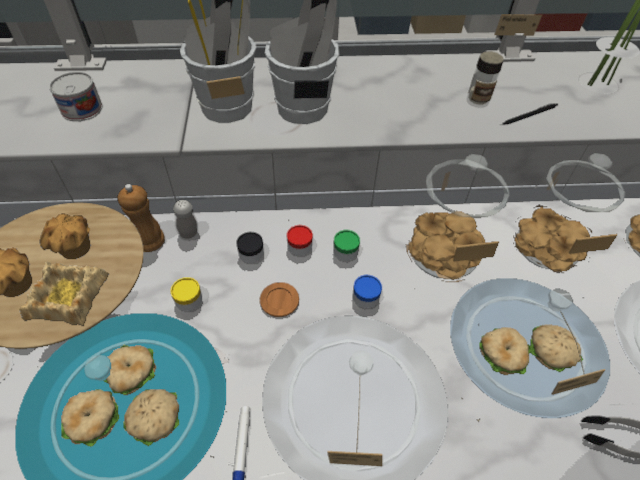

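View pics/top0.png

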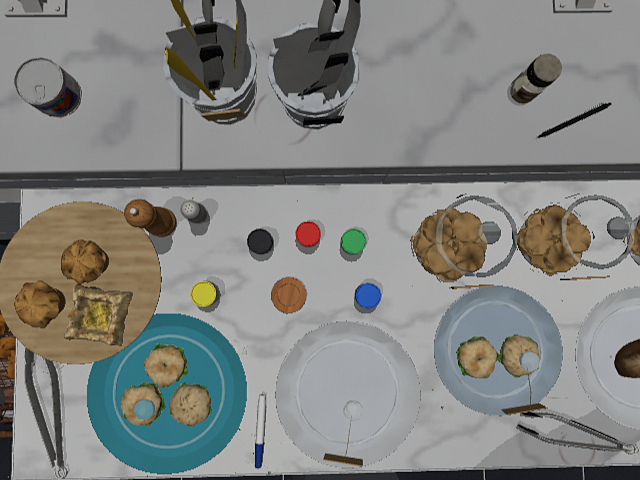

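View pics/wrist0.png

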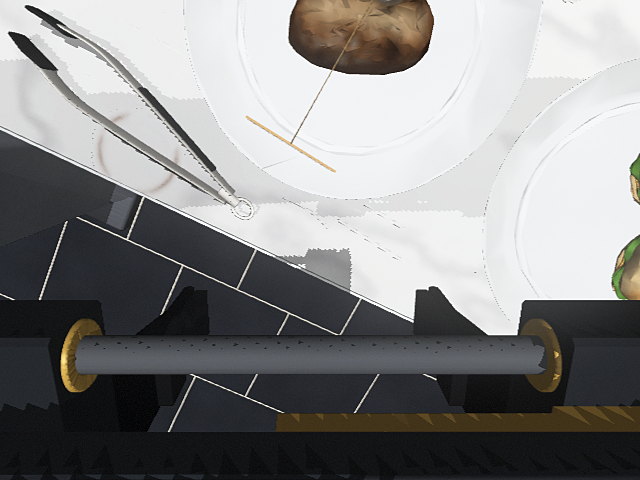

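The side and top views agree. From left to right are yellow (186,293 side), black (250,247), red (300,238), green (346,245) and blue (367,290), with the stand at (280,299). Next I'll refine the pot positions and locate the jar and domes.

```bash
cat > h.py <<'E'
from workcell import r
import cv2,numpy as np
def cam(c):
    k=r.get_calibration(c); K=np.array(k["camera_matrix"]);R,_=cv2.Rodrigues(np.array(k["rvec"],float));return K,R,np.array(k["tvec"],float).ravel()
def proj(P,c):
    K,R,t=cam(c);q=(np.atleast_2d(P)@R.T+t)@K.T;return q[:,:2]/q[:,2:]
def back(uv,z,c):
    K,R,t=cam(c);o=-R.T@t;d=R.T@np.linalg.solve(K,np.array([uv[0],uv[1],1.]));return o+d*(z-o[2])/d[2]
def circ(x,y,z,rad,n=48):
    a=np.linspace(0,2*np.pi,n,endpoint=False);return np.c_[x+rad*np.cos(a),y+rad*np.sin(a),np.full(n,z)]
def hull(x,y,zs,rad,c):
    p=proj(np.vstack([circ(x,y,z,rad) for z in zs]),c);return cv2.convexHull(p.astype(np.float32))
E
python3 - <<'E'
from h import *
for c in ["side","top"]:
    K,R,t=cam(c);print(c,"campos",np.round(-R.T@t,3))
from scipy.optimize import minimize
guess=dict(pot_blue=(.570,-.017),pot_yellow=(.578,.296),pot_green=(.6725,.0065),pot_red=(.69,.096),pot_black=(.675,.187),stand=(.5715,.137))
for c in ["side","top"]:
    im=cv2.imread(f"pics/{c}0.png"); r.camera(c)
    hsv=cv2.cvtColor(im,cv2.COLOR_BGR2HSV).astype(int)
    H,S,V=hsv[...,0],hsv[...,1],hsv[...,2]
    cm=dict(pot_blue=(S>150)&(abs(H-110)<15),pot_yellow=(S>150)&(abs(H-28)<8),pot_green=(S>130)&(abs(H-68)<18),pot_red=(S>140)&((H<8)|(H>172)),stand=(S>70)&(abs(H-11)<10),pot_black=(V<45))
    for n,g in guess.items():
        zs=(.028,.041) if n!="stand" else (0,.008); rad=.0245 if n!="stand" else .035
        u=proj([g[0],g[1],np.mean(zs)],c)[0]
        m=np.zeros((480,640),np.float32);
        yy,xx=np.mgrid[:480,:640];near=(abs(xx-u[0])<30)&(abs(yy-u[1])<30)
        m=(cm[n]&near).astype(np.uint8)
        m=cv2.morphologyEx(m,cv2.MORPH_CLOSE,np.ones((5,5),np.uint8))
        def cost(p):
            k=np.zeros((480,640),np.uint8);cv2.fillConvexPoly(k,np.round(hull(p[0],p[1],zs,rad,c)*16).astype(np.int32),1,cv2.LINE_8,4)
            return -(k&m).sum()/((k|m).sum()+1e-9)
        s=minimize(cost,g,method="Nelder-Mead",options=dict(initial_simplex=np.array(g)+np.array([[0,0],[.006,0],[0,.006]]),xatol=2e-4))
        print(n,c,np.round(s.x,4),"iou",round(-s.fun,3))
# zooms
s=cv2.imread("pics/side0.png");cv2.imwrite("pics/zs.png",cv2.resize(s[140:440,230:630],None,fx=2,fy=2,interpolation=cv2.INTER_CUBIC))
t=cv2.imread("pics/top0.png");cv2.imwrite("pics/zt.png",cv2.resize(t[180:480,230:630],None,fx=2,fy=2,interpolation=cv2.INTER_CUBIC))
E
```

```text
side campos [0.116 0.109 0.732]
top campos [0.593 0.084 0.917]
pot_blue side [0.5783 0.0317] iou -0.0
pot_yellow side [0.533  0.3313] iou -0.0
pot_green side [0.6808 0.0553] iou -0.0
pot_red side [0.6983 0.1448] iou -0.0
pot_black side [0.63   0.2223] iou -0.0
stand side [0.5205 0.1858] iou -0.0
pot_blue top [ 0.6187 -0.0088] iou -0.0
pot_yellow top [0.5863 0.3448] iou -0.0
pot_green top [0.7411 0.0144] iou -0.0
pot_red top [0.7387 0.1043] iou -0.0
pot_black top [0.6829 0.2556] iou -0.0
stand top [0.5794 0.2056] iou -0.0<stdin>:20: RuntimeWarning: overflow encountered in scalar negative
```

```bash
sleep 1
python3 - <<'E'
from h import *
# jar lid knob & dome knob triangulation; jar footprint, plate centres
def tri(us,ut):
    P=[np.c_[cam(c)[1],cam(c)[2]] for c in("side","top")];P=[cam(c)[0]@p for c,p in zip(("side","top"),P)]
    X=cv2.triangulatePoints(P[0],P[1],np.array(us,float).reshape(2,1),np.array(ut,float).reshape(2,1)).ravel();return np.round(X[:3]/X[3],3)
print("jar knob",tri((476,161),(489,230)),"white dome knob",tri((361,363),(352,409)),"blue dome knob",tri((560,298),(529,361)),"teal", tri((97,366),(144,409)))
print("biscuit front",back((450,283),0,"top"),"left",back((412,248),0,"top"),back((447,278),0,"side"),back((409,245),0,"side"))
for n,u in dict(wl=(276,393),wr=(420,393),wt=(348,321),wb=(348,466),bl=(434,352),br=(563,352),bt=(498,286),bb=(498,416)).items(): print(n,np.round(back(u,.01,"top"),3))
E
```

```text
jar knob [ 0.667 -0.181  0.232] white dome knob [0.386 0.024 0.141] blue dome knob [ 0.46  -0.264  0.159] teal [0.395 0.362 0.148]
biscuit front [ 0.58803588 -0.18695227  0.        ] left [ 0.65919209 -0.11343263  0.        ] [ 0.60811149 -0.17495522  0.        ] [ 0.68857909 -0.11895536  0.        ]
wl [0.384 0.16  0.01 ]
wr [ 0.378 -0.117  0.01 ]
wt [0.518 0.019 0.01 ]
wb [0.245 0.025 0.01 ]
bl [ 0.455 -0.147  0.01 ]
br [ 0.45 -0.4   0.01]
bt [ 0.58  -0.279  0.01 ]
bb [ 0.331 -0.267  0.01 ]
```

View pics/zs.png

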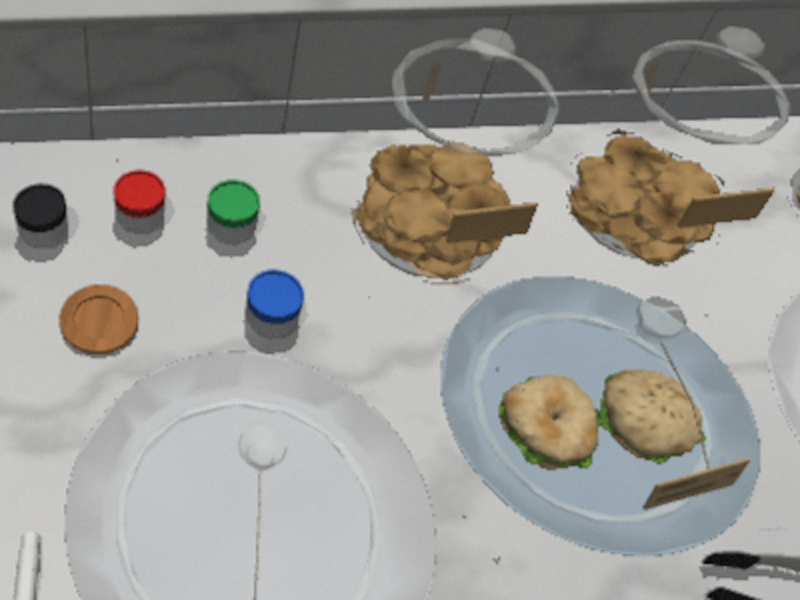

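View pics/zt.png

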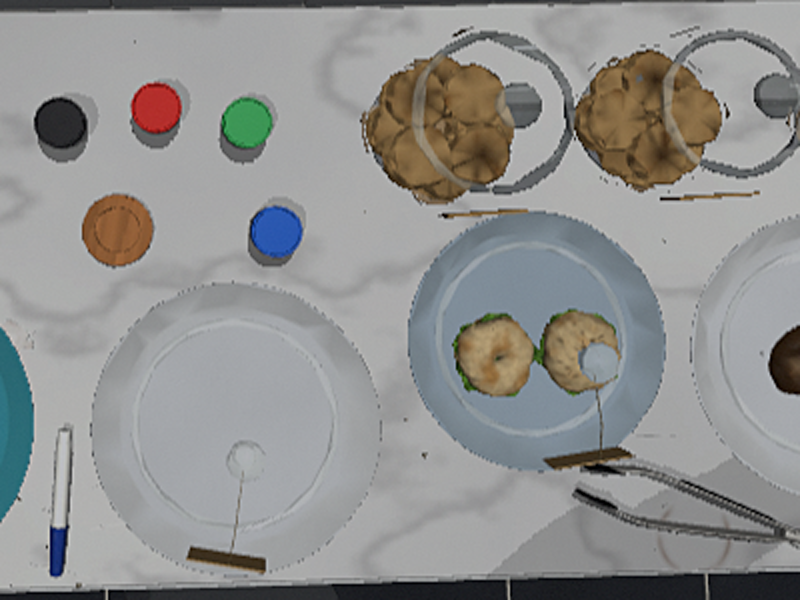

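Run:
```python
from h import *
from scipy.optimize import minimize
guess=dict(pot_blue=(.570,-.017),pot_yellow=(.578,.296),pot_green=(.6725,.0065),pot_red=(.69,.096),pot_black=(.675,.187),stand=(.5715,.137))
for c in ["side","top"]:
    im=cv2.imread(f"pics/{c}0.png")
    hsv=cv2.cvtColor(im,cv2.COLOR_BGR2HSV).astype(int)
    H,S,V=hsv[...,0],hsv[...,1],hsv[...,2]
    cm=dict(pot_blue=(S>150)&(abs(H-110)<15),pot_yellow=(S>150)&(abs(H-28)<8),pot_green=(S>130)&(abs(H-68)<18),pot_red=(S>140)&((H<8)|(H>172)),stand=(S>70)&(abs(H-11)<10),pot_black=(V<45))
    for n,g in guess.items():
        zs=(.028,.041) if n!="stand" else (0,.008); rad=.0245 if n!="stand" else .035
        u=proj([g[0],g[1],np.mean(zs)],c)[0]
        yy,xx=np.mgrid[:480,:640];near=(abs(xx-u[0])<30)&(abs(yy-u[1])<30)
        m=(cm[n]&near).astype(np.uint8)
        m=cv2.morphologyEx(m,cv2.MORPH_CLOSE,np.ones((5,5),np.uint8))
        mm=cv2.resize(m,None,fx=4,fy=4,interpolation=cv2.INTER_NEAREST)
        def cost(p):
            k=np.zeros((1920,2560),np.uint8);cv2.fillConvexPoly(k,np.round((hull(p[0],p[1],zs,rad,c)*4+1.5)).astype(np.int32),1)
            return -float((k&mm).sum())/float((k|mm).sum())
        s=minimize(cost,g,method="Nelder-Mead",options=dict(initial_simplex=np.array(g)+np.array([[0,0],[.006,0],[0,.006]]),xatol=2e-4,maxiter=80))
        print(n,c,np.round(s.x,4),"iou",round(-s.fun,3),m.sum())
s=r.get_state();print(s["clock"],s["tcp_pos"])
```

```text
pot_blue side [ 0.5717 -0.0192] iou 0.855 563
pot_yellow side [0.5816 0.2932] iou 0.878 601
pot_green side [0.677 0.007] iou 0.83 452
pot_red side [0.6926 0.0938] iou 0.857 458
pot_black side [0.6795 0.1863] iou 0.852 474
stand side [0.5752 0.134 ] iou 0.916 1064
pot_blue top [ 0.5676 -0.0177] iou 0.928 511
pot_yellow top [0.5774 0.2928] iou 0.906 526
pot_green top [0.6716 0.0081] iou 0.912 489
pot_red top [0.6879 0.0942] iou 0.921 493
pot_black top [0.6746 0.1862] iou 0.908 496
stand top [0.5717 0.1344] iou 0.959 985
1.05 [ 0.28900681 -0.58218582  0.22254774]
```

>>> drive_tool(commands=[{"ax":1,"tx":-0.5},{"ax":1,"tx":-0.5},{"ax":1,"tx":-0.5},{"ax":1,"tx":-0.5}], gripper=0.75)

```text
invalid input
```

>>> drive_tool(commands=[{"tx":-0.5,"ty":0,"tz":0,"ax":1,"ay":0,"az":0},{"tx":-0.5,"ty":0,"tz":0,"ax":1,"ay":0,"az":0},{"tx":-0.5,"ty":0,"tz":0,"ax":1,"ay":0,"az":0},{"tx":-0.5,"ty":0,"tz":0,"ax":1,"ay":0,"az":0}], gripper=0.75)

```text
clock: 1.38
tcp_pos: [0.289, -0.5822, 0.2731]
eef_rot: [[-0.0, 0.037, -0.999], [0.0, -0.999, -0.037], [-1.0, -0.0, 0.0]]
force: [0.8, -0.2, 0.6]
finger_gap: 0.795
```

>>> drive_tool(commands=[{"tx":0,"ty":-1,"tz":-0.5,"ax":0,"ay":0,"az":0},{"tx":0,"ty":-1,"tz":-0.5,"ax":0,"ay":0,"az":0},{"tx":0,"ty":-1,"tz":-0.5,"ax":0,"ay":0,"az":0},{"tx":0,"ty":-1,"tz":-0.5,"ax":0,"ay":0,"az":0},{"tx":0,"ty":-1,"tz":-0.5,"ax":0,"ay":0,"az":0},{"tx":0,"ty":-1,"tz":-0.5,"ax":0,"ay":0,"az":0},{"tx":0,"ty":-1,"tz":-0.5,"ax":0,"ay":0,"az":0},{"tx":0,"ty":-1,"tz":-0.5,"ax":0,"ay":0,"az":0},{"tx":0,"ty":-1,"tz":-0.5,"ax":0,"ay":0,"az":0},{"tx":0,"ty":-1,"tz":-0.5,"ax":0,"ay":0,"az":0},{"tx":0,"ty":-1,"tz":-0.5,"ax":0,"ay":0,"az":0},{"tx":0,"ty":-1,"tz":-0.5,"ax":0,"ay":0,"az":0}])

```text
clock: 2.38
tcp_pos: [0.4267, -0.2749, 0.2728]
eef_rot: [[0.0, 0.042, -0.999], [-0.0, -0.999, -0.042], [-1.0, 0.0, -0.0]]
force: [-0.8, -0.9, -0.5]
finger_gap: 0.75
```

>>> drive_tool(commands=[{"tx":0,"ty":-1,"tz":-0.61,"ax":0,"ay":0,"az":0},{"tx":0,"ty":-1,"tz":-0.61,"ax":0,"ay":0,"az":0},{"tx":0,"ty":-1,"tz":-0.61,"ax":0,"ay":0,"az":0},{"tx":0,"ty":-1,"tz":-0.61,"ax":0,"ay":0,"az":0},{"tx":0,"ty":-1,"tz":-0.61,"ax":0,"ay":0,"az":0},{"tx":0,"ty":-1,"tz":-0.61,"ax":0,"ay":0,"az":0},{"tx":0,"ty":-1,"tz":-0.61,"ax":0,"ay":0,"az":0},{"tx":0,"ty":-1,"tz":-0.61,"ax":0,"ay":0,"az":0},{"tx":0,"ty":-1,"tz":-0.61,"ax":0,"ay":0,"az":0},{"tx":0,"ty":-1,"tz":-0.61,"ax":0,"ay":0,"az":0},{"tx":0,"ty":0,"tz":0,"ax":1,"ay":0,"az":0},{"tx":0,"ty":0,"tz":0,"ax":1,"ay":0,"az":0}])

```text
clock: 3.38
tcp_pos: [0.5687, -0.0176, 0.2723]
eef_rot: [[-0.0, -0.168, -0.986], [0.001, -0.986, 0.168], [-1.0, -0.001, 0.0]]
force: [-0.8, -1.4, 0.1]
finger_gap: 0.749
```

>>> drive_tool(commands=[{"tx":0.8,"ty":0,"tz":0,"ax":1,"ay":0,"az":0},{"tx":0.8,"ty":0,"tz":0,"ax":0,"ay":0,"az":0},{"tx":0.8,"ty":0,"tz":0,"ax":0,"ay":0,"az":0},{"tx":0.8,"ty":0,"tz":0,"ax":0,"ay":0,"az":0},{"tx":0,"ty":0,"tz":0,"ax":0,"ay":0,"az":0}])

```text
clock: 3.8
tcp_pos: [0.5661, -0.0202, 0.1887]
eef_rot: [[-0.006, -0.269, -0.963], [0.0, -0.963, 0.269], [-1.0, 0.001, 0.006]]
force: [-0.5, 0.1, -0.3]
finger_gap: 0.752
```

```bash
cat >> h.py <<'E'
def go(x,y,z=None):
    s=r.get_state();R=np.array(s["eef_rot"]);p=np.array(s["tcp_pos"]);d=np.array([x,y,p[2] if z is None else z])-p
    print("clock",round(s["clock"],2),"tcp",np.round(p,4),"yaw",round(float(np.degrees(np.arctan2(R[1,1],R[0,1]))),1),"dworld mm",np.round(d*1e3,1),"units of 25mm tx,ty,tz",np.round(R.T@d/.025,3),"F",np.round(s["force"],1),"gap",round(s["finger_gap"],3))
def wproj(P):
    s=r.get_state();T=np.eye(4);T[:3,:3]=s["eef_rot"];T[:3,3]=s["tcp_pos"]
    k=r.get_calibration("wrist");C=T@np.array(k["tool_from_camera"]);q=np.c_[np.atleast_2d(P),np.ones(len(np.atleast_2d(P)))]@np.linalg.inv(C).T
    u=q[:,:3]@np.array(k["camera_matrix"]).T;return u[:,:2]/u[:,2:]
E
python3 - <<'E'
from h import *
go(.5697,-.0183,.014)
im=r.camera("wrist")[:,:,::-1].copy()
for z,c in((.041,(255,255,255)),(.007,(0,255,255))): cv2.polylines(im,[np.int32(wproj(circ(.5697,-.0183,z,.0245)))],True,c,1)
cv2.imwrite("pics/w1.png",im)
E
```

```text
clock 3.8 tcp [ 0.5661 -0.0202  0.1887] yaw -105.6 dworld mm [   3.6    1.9 -174.7] units of 25mm tx,ty,tz [ 6.987 -0.12  -0.16 ] F [-0.5  0.1 -0.3] gap 0.752
```

View pics/w1.png

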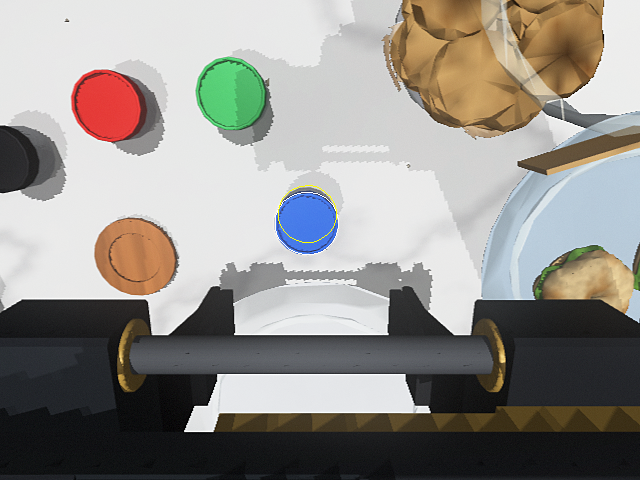

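The lid at (307,222) matches the projected circle, so the position estimate holds. Descending on blue.

>>> drive_tool(commands=[{"tx":0.8,"ty":-0.12,"tz":-0.16,"ax":0,"ay":0,"az":0},{"tx":0.8,"ty":0,"tz":0,"ax":0,"ay":0,"az":0},{"tx":0.8,"ty":0,"tz":0,"ax":0,"ay":0,"az":0},{"tx":0.8,"ty":0,"tz":0,"ax":0,"ay":0,"az":0},{"tx":0.8,"ty":0,"tz":0,"ax":0,"ay":0,"az":0},{"tx":0.8,"ty":0,"tz":0,"ax":0,"ay":0,"az":0},{"tx":0.8,"ty":0,"tz":0,"ax":0,"ay":0,"az":0},{"tx":0.8,"ty":0,"tz":0,"ax":0,"ay":0,"az":0},{"tx":0.4,"ty":0,"tz":0,"ax":0,"ay":0,"az":0},{"tx":0,"ty":0,"tz":0,"ax":0,"ay":0,"az":0}])

```text
clock: 4.68
tcp_pos: [0.5722, -0.0183, 0.0215]
eef_rot: [[-0.002, -0.269, -0.963], [0.0, -0.963, 0.269], [-1.0, 0.0, 0.002]]
force: [-1.1, -1.2, -0.9]
finger_gap: 0.746
```

Run:
```python
from h import *
go(.5697,-.0183,.014)
```

```text
clock 4.68 tcp [ 0.5722 -0.0183  0.0215] yaw -105.6 dworld mm [-2.5 -0.  -7.5] units of 25mm tx,ty,tz [0.302 0.028 0.096] F [-1.1 -1.2 -0.9] gap 0.746
```

>>> drive_tool(commands=[{"tx":0.3,"ty":0.03,"tz":0.1,"ax":0,"ay":0,"az":0},{"tx":0,"ty":0,"tz":0,"ax":0,"ay":0,"az":0}])

```text
clock: 4.85
tcp_pos: [0.5704, -0.0183, 0.0154]
eef_rot: [[0.0, -0.269, -0.963], [-0.0, -0.963, 0.269], [-1.0, -0.0, -0.0]]
force: [-1.4, -0.4, 0.2]
finger_gap: 0.752
```

>>> drive_tool(commands=[{"tx":0,"ty":0,"tz":0,"ax":0,"ay":0,"az":0},{"tx":0,"ty":0,"tz":0,"ax":0,"ay":0,"az":0},{"tx":0,"ty":0,"tz":0,"ax":0,"ay":0,"az":0},{"tx":0,"ty":0,"tz":0,"ax":0,"ay":0,"az":0},{"tx":0,"ty":0,"tz":0,"ax":0,"ay":0,"az":0},{"tx":0,"ty":0,"tz":0,"ax":0,"ay":0,"az":0}], gripper=0.3, grip_force=20)

```text
clock: 5.35
tcp_pos: [0.5708, -0.0182, 0.0157]
eef_rot: [[0.001, -0.269, -0.963], [-0.0, -0.963, 0.269], [-1.0, -0.0, -0.001]]
force: [-1.7, -0.1, 5.5]
finger_gap: 0.542
```

>>> drive_tool(commands=[{"tx":-0.6,"ty":0,"tz":0,"ax":0,"ay":0,"az":0},{"tx":-0.8,"ty":0,"tz":0,"ax":0,"ay":0,"az":0},{"tx":-0.8,"ty":0,"tz":0,"ax":0,"ay":0,"az":0},{"tx":-0.4,"ty":0,"tz":0,"ax":0,"ay":0,"az":0},{"tx":0,"ty":0,"tz":0,"ax":0,"ay":0,"az":0}])

```text
clock: 5.77
tcp_pos: [0.5717, -0.0182, 0.0822]
eef_rot: [[0.004, -0.269, -0.963], [-0.0, -0.963, 0.269], [-1.0, -0.001, -0.004]]
force: [1.0, -0.1, -1.5]
finger_gap: 0.543
```

Run:
```python
from h import *
go(.5735,.1342,.07)
im=r.camera("wrist")[:,:,::-1].copy()
cv2.imwrite("pics/w2.png",im)
```

```text
clock 5.77 tcp [ 0.5717 -0.0182  0.0822] yaw -105.6 dworld mm [  1.8 152.4 -12.2] units of 25mm tx,ty,tz [ 0.488 -5.891  1.572] F [ 1.  -0.1 -1.5] gap 0.543
```

View pics/w2.png

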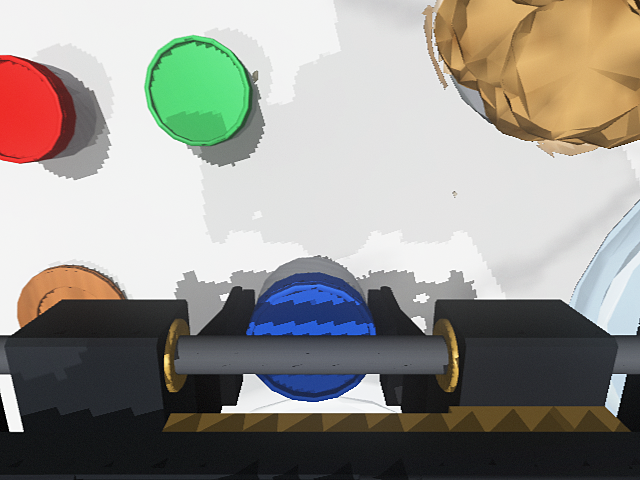

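>>> drive_tool(commands=[{"tx":0,"ty":-0.7,"tz":0.2,"ax":0,"ay":0,"az":0},{"tx":0,"ty":-0.9,"tz":0.23,"ax":0,"ay":0,"az":0},{"tx":0,"ty":-0.9,"tz":0.23,"ax":0,"ay":0,"az":0},{"tx":0,"ty":-0.9,"tz":0.23,"ax":0,"ay":0,"az":0},{"tx":0,"ty":-0.9,"tz":0.23,"ax":0,"ay":0,"az":0},{"tx":0,"ty":-0.9,"tz":0.23,"ax":0,"ay":0,"az":0},{"tx":0,"ty":-0.6,"tz":0.2,"ax":0,"ay":0,"az":0},{"tx":0.5,"ty":0,"tz":0,"ax":0,"ay":0,"az":0},{"tx":0,"ty":0,"tz":0,"ax":0,"ay":0,"az":0}])

```text
clock: 6.57
tcp_pos: [0.5698, 0.1322, 0.064]
eef_rot: [[-0.004, -0.267, -0.964], [-0.001, -0.964, 0.267], [-1.0, 0.002, 0.004]]
force: [-1.8, -1.4, -1.9]
finger_gap: 0.544
```

Run:
```python
from h import *
go(.5735,.1342,.022)
for c in("side","top"):
    im=r.camera(c)[:,:,::-1].copy();u=proj([.5735,.1342,.04],c)[0].astype(int)
    cv2.imwrite(f"pics/{c}1.png",cv2.resize(im[max(u[1]-75,0):u[1]+75,u[0]-100:u[0]+100],None,fx=4,fy=4,interpolation=cv2.INTER_CUBIC))
    print(c,[(round(d["p"],2),np.round(d["position"],4).tolist()) for d in r.spot_point("pot_blue_mid",c)][:2])
```

```text
clock 6.57 tcp [0.5698 0.1322 0.064 ] yaw -105.5 dworld mm [  3.7   2.  -42. ] units of 25mm tx,ty,tz [ 1.681 -0.121 -0.128] F [-1.8 -1.4 -1.9] gap 0.544
side [(0.85, [0.5668, 0.133, 0.0656])]
top []
```

View pics/side1.png

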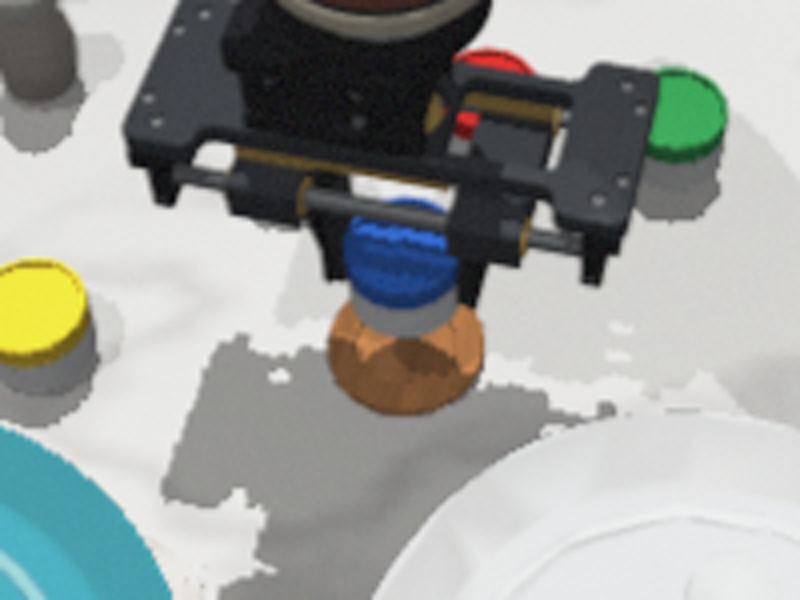

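>>> drive_tool(commands=[{"tx":0.3,"ty":-0.12,"tz":-0.13,"ax":0,"ay":0,"az":0},{"tx":0.4,"ty":0,"tz":0,"ax":0,"ay":0,"az":0},{"tx":0.3,"ty":0,"tz":0,"ax":0,"ay":0,"az":0},{"tx":0.2,"ty":0,"tz":0,"ax":0,"ay":0,"az":0},{"tx":0.2,"ty":0,"tz":0,"ax":0,"ay":0,"az":0},{"tx":0,"ty":0,"tz":0,"ax":0,"ay":0,"az":0},{"tx":0,"ty":0,"tz":0,"ax":0,"ay":0,"az":0}])

```text
clock: 7.35
tcp_pos: [0.5756, 0.1338, 0.0322]
eef_rot: [[-0.001, -0.269, -0.963], [-0.0, -0.963, 0.269], [-1.0, 0.0, 0.001]]
force: [-0.0, -0.3, -0.6]
finger_gap: 0.538
```

Run:
```python
from h import *
go(.5735,.1342,.0215)
```

```text
clock 7.35 tcp [0.5756 0.1338 0.0322] yaw -105.6 dworld mm [ -2.1   0.4 -10.7] units of 25mm tx,ty,tz [0.429 0.008 0.085] F [-0.  -0.3 -0.6] gap 0.538
```

>>> drive_tool(commands=[{"tx":0.2,"ty":0.01,"tz":0.09,"ax":0,"ay":0,"az":0},{"tx":0.2,"ty":0,"tz":0,"ax":0,"ay":0,"az":0},{"tx":0,"ty":0,"tz":0,"ax":0,"ay":0,"az":0},{"tx":0,"ty":0,"tz":0,"ax":0,"ay":0,"az":0}])

```text
clock: 7.68
tcp_pos: [0.5734, 0.1342, 0.0223]
eef_rot: [[-0.001, -0.269, -0.963], [-0.0, -0.963, 0.269], [-1.0, 0.0, 0.001]]
force: [-1.3, -0.7, -1.2]
finger_gap: 0.544
```

Run:
```python
from h import *
go(.5735,.1342,.0210)
```

```text
clock 7.68 tcp [0.5734 0.1342 0.0223] yaw -105.6 dworld mm [ 0.1  0.  -1.3] units of 25mm tx,ty,tz [ 0.051 -0.003 -0.005] F [-1.3 -0.7 -1.2] gap 0.544
```

>>> drive_tool(commands=[{"tx":0.05,"ty":0,"tz":0,"ax":0,"ay":0,"az":0},{"tx":0,"ty":0,"tz":0,"ax":0,"ay":0,"az":0}])

```text
clock: 7.85
tcp_pos: [0.5737, 0.1342, 0.0213]
eef_rot: [[0.0, -0.269, -0.963], [0.0, -0.963, 0.269], [-1.0, -0.0, -0.0]]
force: [-0.6, 1.0, -1.5]
finger_gap: 0.544
```

>>> drive_tool(commands=[{"tx":0,"ty":0,"tz":0,"ax":0,"ay":0,"az":0},{"tx":0,"ty":0,"tz":0,"ax":0,"ay":0,"az":0},{"tx":0,"ty":0,"tz":0,"ax":0,"ay":0,"az":0},{"tx":0,"ty":0,"tz":0,"ax":0,"ay":0,"az":0},{"tx":0,"ty":0,"tz":0,"ax":0,"ay":0,"az":0}], gripper=0.75)

```text
clock: 8.27
tcp_pos: [0.5738, 0.1343, 0.0215]
eef_rot: [[0.0, -0.269, -0.963], [0.0, -0.963, 0.269], [-1.0, -0.0, -0.0]]
force: [0.1, -0.5, 0.5]
finger_gap: 0.738
```

>>> drive_tool(commands=[{"tx":-0.5,"ty":0,"tz":0,"ax":0,"ay":0,"az":0},{"tx":-0.8,"ty":0,"tz":0,"ax":0,"ay":0,"az":0},{"tx":-1,"ty":0,"tz":0,"ax":0,"ay":0,"az":0},{"tx":-1,"ty":0,"tz":0,"ax":0,"ay":0,"az":0},{"tx":0,"ty":0,"tz":0,"ax":0,"ay":0,"az":0}])

```text
clock: 8.68
tcp_pos: [0.5765, 0.1354, 0.1101]
eef_rot: [[0.008, -0.269, -0.963], [0.002, -0.963, 0.269], [-1.0, -0.004, -0.007]]
force: [2.0, 0.2, 0.7]
finger_gap: 0.751
```

Run:
```python
from h import *
go(.5795,.293,.1)
im=r.camera("wrist")[:,:,::-1].copy()
cv2.polylines(im,[np.int32(wproj(circ(.5735,.1342,.046,.0245)))],True,(255,255,255),1)
cv2.imwrite("pics/w3.png",im)
im=r.camera("side")[:,:,::-1].copy();u=proj([.5735,.1342,.04],"side")[0].astype(int)
cv2.imwrite(f"pics/side2.png",cv2.resize(im[max(u[1]-75,0):u[1]+75,u[0]-100:u[0]+100],None,fx=4,fy=4,interpolation=cv2.INTER_CUBIC))
for n in ("pot_blue_mid",): print([(round(d["p"],2),np.round(d["position"],4).tolist()) for d in r.spot_point(n,"side")][:2])
```

```text
clock 8.68 tcp [0.5765 0.1354 0.1101] yaw -105.6 dworld mm [  3.  157.6 -10.1] units of 25mm tx,ty,tz [ 0.415 -6.104  1.583] F [2.  0.2 0.7] gap 0.751
[(0.71, [0.574, 0.134, 0.0263])]
```

View pics/w3.png

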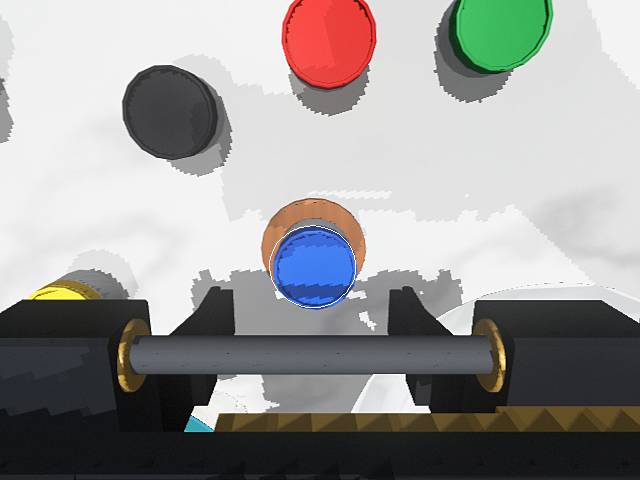

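View pics/side2.png

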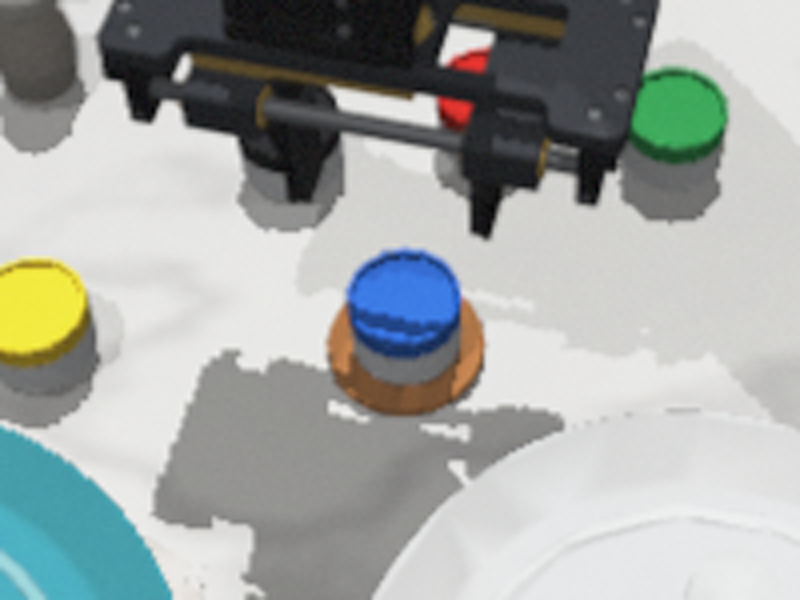

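Blue is seated and upright: its lid matches the projected circle at (313,267). Next is yellow.

>>> drive_tool(commands=[{"tx":0,"ty":-0.87,"tz":0.22,"ax":0,"ay":0,"az":0},{"tx":0,"ty":-0.87,"tz":0.23,"ax":0,"ay":0,"az":0},{"tx":0,"ty":-0.87,"tz":0.23,"ax":0,"ay":0,"az":0},{"tx":0,"ty":-0.87,"tz":0.23,"ax":0,"ay":0,"az":0},{"tx":0,"ty":-0.87,"tz":0.23,"ax":0,"ay":0,"az":0},{"tx":0,"ty":-0.87,"tz":0.23,"ax":0,"ay":0,"az":0},{"tx":0,"ty":-0.87,"tz":0.22,"ax":0,"ay":0,"az":0},{"tx":0,"ty":0,"tz":0,"ax":0,"ay":0,"az":0},{"tx":0,"ty":0,"tz":0,"ax":0,"ay":0,"az":0}])

```text
clock: 9.58
tcp_pos: [0.5749, 0.293, 0.1025]
eef_rot: [[-0.002, -0.266, -0.964], [-0.0, -0.964, 0.266], [-1.0, 0.001, 0.002]]
force: [0.2, -0.3, -0.4]
finger_gap: 0.745
```

Run:
```python
from h import *
go(.5795,.293,.015)
im=r.camera("wrist")[:,:,::-1].copy()
cv2.polylines(im,[np.int32(wproj(circ(.5795,.293,.041,.0245)))],True,(255,255,255),1)
cv2.imwrite("pics/w4.png",im)
```

```text
clock 9.58 tcp [0.5749 0.293  0.1025] yaw -105.4 dworld mm [  4.6   0.  -87.5] units of 25mm tx,ty,tz [ 3.498 -0.053 -0.185] F [ 0.2 -0.3 -0.4] gap 0.745
```

View pics/w4.png

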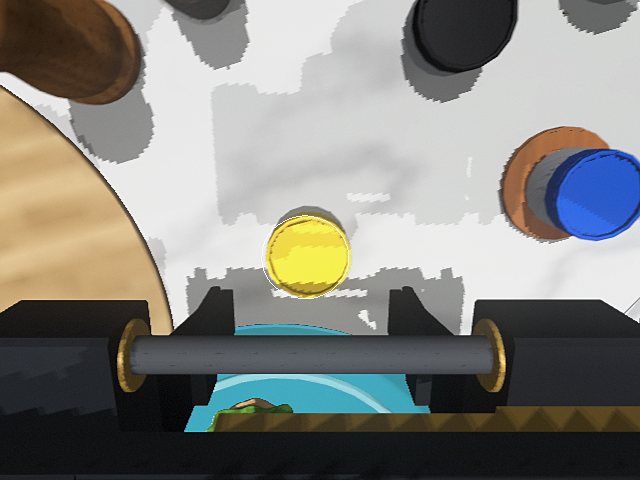

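Yellow's lid at (308,257) also matches. Descending.

>>> drive_tool(commands=[{"tx":0.5,"ty":-0.02,"tz":-0.18,"ax":0,"ay":0,"az":0},{"tx":0.8,"ty":0,"tz":0,"ax":0,"ay":0,"az":0},{"tx":0.8,"ty":0,"tz":0,"ax":0,"ay":0,"az":0},{"tx":0.8,"ty":0,"tz":0,"ax":0,"ay":0,"az":0},{"tx":0.5,"ty":0,"tz":0,"ax":0,"ay":0,"az":0},{"tx":0.1,"ty":0,"tz":0,"ax":0,"ay":0,"az":0},{"tx":0,"ty":0,"tz":0,"ax":0,"ay":0,"az":0},{"tx":0,"ty":0,"tz":0,"ax":0,"ay":0,"az":0}])

```text
clock: 10.3
tcp_pos: [0.581, 0.2899, 0.0159]
eef_rot: [[-0.0, -0.27, -0.963], [-0.001, -0.963, 0.27], [-1.0, 0.001, 0.0]]
force: [0.1, -0.9, -0.2]
finger_gap: 0.749
```

Run:
```python
from h import *
go(.5795,.293,.015)
```

```text
clock 10.3 tcp [0.581  0.2899 0.0159] yaw -105.7 dworld mm [-1.5  3.1 -0.9] units of 25mm tx,ty,tz [ 0.034 -0.105  0.092] F [ 0.1 -0.9 -0.2] gap 0.749
```

>>> drive_tool(commands=[{"tx":0.03,"ty":-0.1,"tz":0.09,"ax":0,"ay":0,"az":0},{"tx":0,"ty":0,"tz":0,"ax":0,"ay":0,"az":0},{"tx":0,"ty":0,"tz":0,"ax":0,"ay":0,"az":0}])

```text
clock: 10.55
tcp_pos: [0.5791, 0.2941, 0.0157]
eef_rot: [[0.0, -0.269, -0.963], [0.0, -0.963, 0.269], [-1.0, -0.0, -0.0]]
force: [-0.3, -0.1, 0.3]
finger_gap: 0.752
```

>>> drive_tool(commands=[{"tx":0,"ty":0,"tz":0,"ax":0,"ay":0,"az":0},{"tx":0,"ty":0,"tz":0,"ax":0,"ay":0,"az":0},{"tx":0,"ty":0,"tz":0,"ax":0,"ay":0,"az":0},{"tx":0,"ty":0,"tz":0,"ax":0,"ay":0,"az":0},{"tx":0,"ty":0,"tz":0,"ax":0,"ay":0,"az":0},{"tx":0,"ty":0,"tz":0,"ax":0,"ay":0,"az":0}], gripper=0.3, grip_force=20)

```text
clock: 11.05
tcp_pos: [0.5793, 0.2938, 0.0156]
eef_rot: [[0.0, -0.269, -0.963], [0.0, -0.963, 0.269], [-1.0, -0.0, -0.0]]
force: [0.9, -0.2, 0.0]
finger_gap: 0.541
```

>>> drive_tool(commands=[{"tx":-0.6,"ty":0,"tz":0,"ax":0,"ay":0,"az":0},{"tx":-0.8,"ty":0,"tz":0,"ax":0,"ay":0,"az":0},{"tx":-0.9,"ty":0,"tz":0,"ax":0,"ay":0,"az":0},{"tx":-0.9,"ty":0,"tz":0,"ax":0,"ay":0,"az":0},{"tx":-0.4,"ty":0,"tz":0,"ax":0,"ay":0,"az":0},{"tx":0,"ty":0,"tz":0,"ax":0,"ay":0,"az":0}])

```text
clock: 11.55
tcp_pos: [0.5807, 0.2948, 0.1091]
eef_rot: [[0.005, -0.269, -0.963], [0.002, -0.963, 0.269], [-1.0, -0.003, -0.004]]
force: [0.0, 0.3, -1.0]
finger_gap: 0.54
```

Run:
```python
from h import *
go(.5735,.1342,.1)
```

```text
clock 11.55 tcp [0.5807 0.2948 0.1091] yaw -105.6 dworld mm [  -7.2 -160.6   -9.1] units of 25mm tx,ty,tz [ 0.349  6.267 -1.448] F [ 0.   0.3 -1. ] gap 0.54
```

>>> drive_tool(commands=[{"tx":0,"ty":0.7,"tz":-0.16,"ax":0,"ay":0,"az":0},{"tx":0,"ty":0.9,"tz":-0.21,"ax":0,"ay":0,"az":0},{"tx":0,"ty":0.95,"tz":-0.21,"ax":0,"ay":0,"az":0},{"tx":0,"ty":0.95,"tz":-0.21,"ax":0,"ay":0,"az":0},{"tx":0,"ty":0.95,"tz":-0.22,"ax":0,"ay":0,"az":0},{"tx":0,"ty":0.95,"tz":-0.22,"ax":0,"ay":0,"az":0},{"tx":0,"ty":0.86,"tz":-0.22,"ax":0,"ay":0,"az":0},{"tx":0.3,"ty":0,"tz":0,"ax":0,"ay":0,"az":0},{"tx":0,"ty":0,"tz":0,"ax":0,"ay":0,"az":0},{"tx":0,"ty":0,"tz":0,"ax":0,"ay":0,"az":0}])

```text
clock: 12.38
tcp_pos: [0.5712, 0.1338, 0.097]
eef_rot: [[-0.002, -0.269, -0.963], [0.0, -0.963, 0.269], [-1.0, 0.0, 0.002]]
force: [-0.2, 0.7, -0.9]
finger_gap: 0.542
```

Run:
```python
from h import *
go(.5738,.1342,.060)
```

```text
clock 12.38 tcp [0.5712 0.1338 0.097 ] yaw -105.6 dworld mm [  2.6   0.4 -37. ] units of 25mm tx,ty,tz [ 1.479 -0.045 -0.098] F [-0.2  0.7 -0.9] gap 0.542
```

>>> drive_tool(commands=[{"tx":0.3,"ty":-0.04,"tz":-0.1,"ax":0,"ay":0,"az":0},{"tx":0.4,"ty":0,"tz":0,"ax":0,"ay":0,"az":0},{"tx":0.3,"ty":0,"tz":0,"ax":0,"ay":0,"az":0},{"tx":0.2,"ty":0,"tz":0,"ax":0,"ay":0,"az":0},{"tx":0.1,"ty":0,"tz":0,"ax":0,"ay":0,"az":0},{"tx":0,"ty":0,"tz":0,"ax":0,"ay":0,"az":0},{"tx":0,"ty":0,"tz":0,"ax":0,"ay":0,"az":0},{"tx":0,"ty":0,"tz":0,"ax":0,"ay":0,"az":0}])

```text
clock: 13.05
tcp_pos: [0.5751, 0.1338, 0.066]
eef_rot: [[0.001, -0.269, -0.963], [0.0, -0.963, 0.269], [-1.0, -0.0, -0.001]]
force: [0.5, 0.3, 0.6]
finger_gap: 0.547
```

Run:
```python
from h import *
go(.5738,.1342,.0595)
```

```text
clock 13.05 tcp [0.5751 0.1338 0.066 ] yaw -105.6 dworld mm [-1.3  0.4 -6.5] units of 25mm tx,ty,tz [ 0.259 -0.002  0.053] F [0.5 0.3 0.6] gap 0.547
```

>>> drive_tool(commands=[{"tx":0.15,"ty":0,"tz":0.05,"ax":0,"ay":0,"az":0},{"tx":0.12,"ty":0,"tz":0,"ax":0,"ay":0,"az":0},{"tx":0,"ty":0,"tz":0,"ax":0,"ay":0,"az":0},{"tx":0,"ty":0,"tz":0,"ax":0,"ay":0,"az":0}])

```text
clock: 13.38
tcp_pos: [0.5735, 0.134, 0.0587]
eef_rot: [[-0.0, -0.269, -0.963], [-0.0, -0.963, 0.269], [-1.0, 0.0, 0.0]]
force: [0.6, 0.4, -1.9]
finger_gap: 0.543
```

Run:
```python
from h import *
go(.5738,.1342,.0588)
im=r.camera("side")[:,:,::-1].copy();u=proj([.5735,.1342,.06],"side")[0].astype(int)
cv2.imwrite(f"pics/side3.png",cv2.resize(im[max(u[1]-75,0):u[1]+75,u[0]-100:u[0]+100],None,fx=4,fy=4,interpolation=cv2.INTER_CUBIC))
```

```text
clock 13.38 tcp [0.5735 0.134  0.0587] yaw -105.6 dworld mm [0.3 0.2 0.1] units of 25mm tx,ty,tz [-0.003 -0.013 -0.011] F [ 0.6  0.4 -1.9] gap 0.543
```

View pics/side3.png

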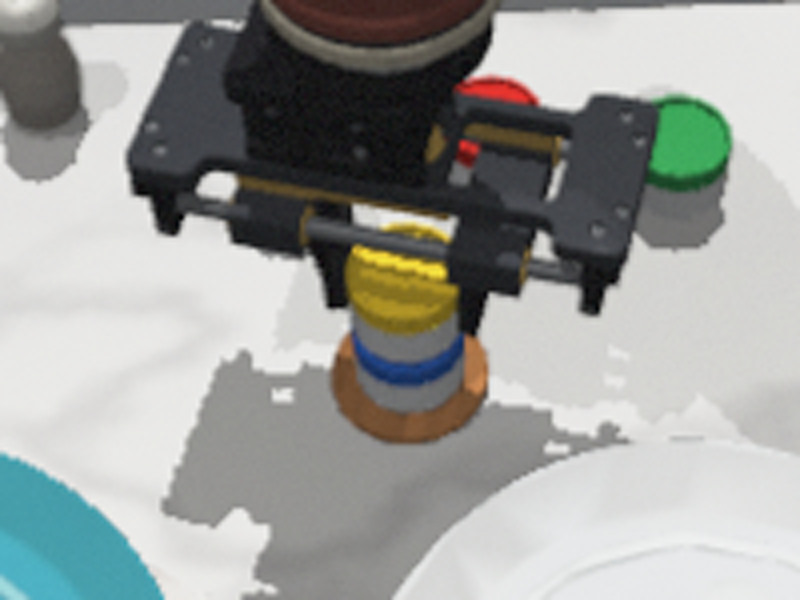

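Yellow sits on blue, well aligned. Releasing and lifting clear.

>>> drive_tool(commands=[{"tx":0,"ty":0,"tz":0,"ax":0,"ay":0,"az":0},{"tx":0,"ty":0,"tz":0,"ax":0,"ay":0,"az":0},{"tx":0,"ty":0,"tz":0,"ax":0,"ay":0,"az":0},{"tx":0,"ty":0,"tz":0,"ax":0,"ay":0,"az":0},{"tx":0,"ty":0,"tz":0,"ax":0,"ay":0,"az":0}], gripper=0.75)

```text
clock: 13.85
tcp_pos: [0.5736, 0.134, 0.0589]
eef_rot: [[0.0, -0.269, -0.963], [0.0, -0.963, 0.269], [-1.0, -0.0, -0.0]]
force: [-0.1, 0.1, -0.6]
finger_gap: 0.736
```

>>> drive_tool(commands=[{"tx":-0.5,"ty":0,"tz":0,"ax":0,"ay":0,"az":0},{"tx":-0.8,"ty":0,"tz":0,"ax":0,"ay":0,"az":0},{"tx":-1,"ty":0,"tz":0,"ax":0,"ay":0,"az":0},{"tx":-1,"ty":0,"tz":0,"ax":0,"ay":0,"az":0},{"tx":0,"ty":0,"tz":0,"ax":0,"ay":0,"az":0}])

```text
clock: 14.27
tcp_pos: [0.5763, 0.1351, 0.1476]
eef_rot: [[0.008, -0.269, -0.963], [0.002, -0.963, 0.269], [-1.0, -0.004, -0.007]]
force: [0.6, -0.3, 0.8]
finger_gap: 0.749
```

Run:
```python
from h import *
go(.674,.0075,.15)
im=r.camera("wrist")[:,:,::-1].copy()
cv2.polylines(im,[np.int32(wproj(circ(.5738,.1342,.084,.0245)))],True,(255,255,255),1)
cv2.imwrite("pics/w5.png",im)
```

```text
clock 14.27 tcp [0.5763 0.1351 0.1476] yaw -105.6 dworld mm [  97.7 -127.6    2.4] units of 25mm tx,ty,tz [-0.074  3.863 -5.138] F [ 0.6 -0.3  0.8] gap 0.749
```

View pics/w5.png

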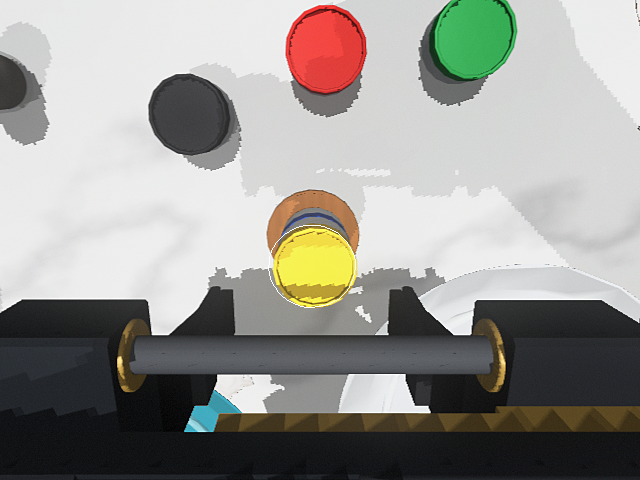

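>>> drive_tool(commands=[{"tx":0,"ty":0,"tz":0,"ax":1,"ay":0,"az":0},{"tx":0,"ty":0,"tz":0,"ax":1,"ay":0,"az":0},{"tx":0,"ty":0,"tz":0,"ax":1,"ay":0,"az":0},{"tx":0,"ty":0,"tz":0,"ax":1,"ay":0,"az":0},{"tx":0,"ty":0,"tz":0,"ax":1,"ay":0,"az":0},{"tx":0,"ty":0.1,"tz":-0.9,"ax":0,"ay":0,"az":0},{"tx":0,"ty":0.1,"tz":-0.9,"ax":0,"ay":0,"az":0},{"tx":0,"ty":0.1,"tz":-0.9,"ax":0,"ay":0,"az":0},{"tx":0,"ty":0.1,"tz":-0.9,"ax":0,"ay":0,"az":0},{"tx":0,"ty":0.1,"tz":-0.9,"ax":0,"ay":0,"az":0},{"tx":0,"ty":0.1,"tz":-0.9,"ax":0,"ay":0,"az":0},{"tx":0,"ty":0.1,"tz":-0.9,"ax":0,"ay":0,"az":0}])

```text
clock: 15.32
tcp_pos: [0.6788, 0.0148, 0.1377]
eef_rot: [[-0.007, -0.665, -0.747], [-0.003, -0.747, 0.665], [-1.0, 0.007, 0.003]]
force: [1.0, -0.8, 0.4]
finger_gap: 0.752
```

>>> drive_tool(commands=[{"tx":0,"ty":0,"tz":0,"ax":0,"ay":0,"az":0},{"tx":0,"ty":0,"tz":0,"ax":0,"ay":0,"az":0}])

```text
clock: 15.48
tcp_pos: [0.6785, 0.0141, 0.1372]
eef_rot: [[-0.007, -0.667, -0.745], [-0.004, -0.745, 0.667], [-1.0, 0.008, 0.003]]
force: [0.1, 0.4, -0.3]
finger_gap: 0.745
```

Run:
```python
from h import *
go(.674,.0075,.015)
im=r.camera("wrist")[:,:,::-1].copy()
cv2.polylines(im,[np.int32(wproj(circ(.674,.0075,.041,.0245)))],True,(255,255,255),1)
cv2.imwrite("pics/w6.png",im)
```

```text
clock 15.48 tcp [0.6785 0.0141 0.1372] yaw -131.8 dworld mm [  -4.5   -6.6 -122.2] units of 25mm tx,ty,tz [ 4.891  0.279 -0.056] F [ 0.1  0.4 -0.3] gap 0.745
```

View pics/w6.png

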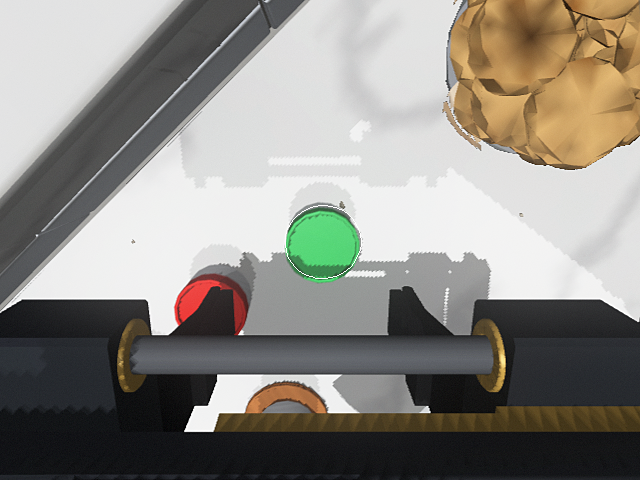

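>>> drive_tool(commands=[{"tx":0.5,"ty":0.28,"tz":0,"ax":0,"ay":0,"az":0},{"tx":0.8,"ty":0,"tz":0,"ax":0,"ay":0,"az":0},{"tx":0.8,"ty":0,"tz":0,"ax":0,"ay":0,"az":0},{"tx":0.8,"ty":0,"tz":0,"ax":0,"ay":0,"az":0},{"tx":0.8,"ty":0,"tz":0,"ax":0,"ay":0,"az":0},{"tx":0.5,"ty":0,"tz":0,"ax":0,"ay":0,"az":0},{"tx":0,"ty":0,"tz":0,"ax":0,"ay":0,"az":0},{"tx":0,"ty":0,"tz":0,"ax":0,"ay":0,"az":0}])

```text
clock: 16.2
tcp_pos: [0.6727, 0.0109, 0.033]
eef_rot: [[-0.007, -0.664, -0.747], [-0.003, -0.747, 0.664], [-1.0, 0.007, 0.003]]
force: [0.5, 0.7, 0.8]
finger_gap: 0.751
```

Run:
```python
from h import *
go(.674,.0075,.015)
im=r.camera("wrist")[:,:,::-1].copy()
cv2.polylines(im,[np.int32(wproj(circ(.674,.0075,.041,.0245)))],True,(255,255,255),1)
cv2.imwrite("pics/w7.png",im)
```

```text
clock 16.2 tcp [0.6727 0.0109 0.033 ] yaw -131.6 dworld mm [  1.3  -3.4 -18. ] units of 25mm tx,ty,tz [ 0.721  0.061 -0.131] F [0.5 0.7 0.8] gap 0.751
```

View pics/w7.png

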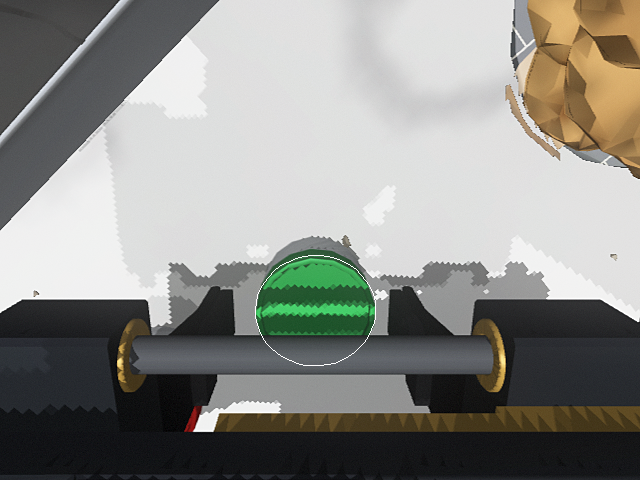

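>>> drive_tool(commands=[{"tx":0.4,"ty":0.06,"tz":-0.12,"ax":0,"ay":0,"az":0},{"tx":0.32,"ty":0,"tz":0,"ax":0,"ay":0,"az":0},{"tx":0,"ty":0,"tz":0,"ax":0,"ay":0,"az":0},{"tx":0,"ty":0,"tz":0,"ax":0,"ay":0,"az":0}])

```text
clock: 16.58
tcp_pos: [0.6739, 0.0067, 0.0145]
eef_rot: [[-0.007, -0.665, -0.747], [-0.003, -0.747, 0.665], [-1.0, 0.007, 0.003]]
force: [0.3, 0.7, 0.3]
finger_gap: 0.749
```

Run:
```python
from h import *
go(.674,.0075,.015)
```

```text
clock 16.58 tcp [0.6739 0.0067 0.0145] yaw -131.7 dworld mm [0.1 0.8 0.5] units of 25mm tx,ty,tz [-0.02  -0.027  0.02 ] F [0.3 0.7 0.3] gap 0.749
```

>>> drive_tool(commands=[{"tx":0,"ty":0,"tz":0,"ax":0,"ay":0,"az":0},{"tx":0,"ty":0,"tz":0,"ax":0,"ay":0,"az":0},{"tx":0,"ty":0,"tz":0,"ax":0,"ay":0,"az":0},{"tx":0,"ty":0,"tz":0,"ax":0,"ay":0,"az":0},{"tx":0,"ty":0,"tz":0,"ax":0,"ay":0,"az":0},{"tx":0,"ty":0,"tz":0,"ax":0,"ay":0,"az":0}], gripper=0.3, grip_force=20)

```text
clock: 17.08
tcp_pos: [0.6746, 0.0069, 0.0155]
eef_rot: [[-0.005, -0.665, -0.747], [-0.003, -0.747, 0.665], [-1.0, 0.006, 0.002]]
force: [-0.2, -1.2, 3.1]
finger_gap: 0.544
```

>>> drive_tool(commands=[{"tx":-0.6,"ty":0,"tz":0,"ax":0,"ay":0,"az":0},{"tx":-0.8,"ty":0,"tz":0,"ax":0,"ay":0,"az":0},{"tx":-0.9,"ty":0,"tz":0,"ax":0,"ay":0,"az":0},{"tx":-0.9,"ty":0,"tz":0,"ax":0,"ay":0,"az":0},{"tx":-0.9,"ty":0,"tz":0,"ax":0,"ay":0,"az":0},{"tx":-0.9,"ty":0,"tz":0,"ax":0,"ay":0,"az":0},{"tx":-0.7,"ty":0,"tz":0,"ax":0,"ay":0,"az":0},{"tx":-0.3,"ty":0,"tz":0,"ax":0,"ay":0,"az":0},{"tx":0,"ty":0,"tz":0,"ax":0,"ay":0,"az":0}])

```text
clock: 17.83
tcp_pos: [0.6762, 0.0075, 0.167]
eef_rot: [[-0.003, -0.665, -0.747], [-0.003, -0.747, 0.665], [-1.0, 0.004, 0.0]]
force: [0.4, -0.3, -2.2]
finger_gap: 0.543
```

Run:
```python
from h import *
go(.5738,.1342,.15)
im=r.camera("wrist")[:,:,::-1].copy()
cv2.imwrite("pics/w8.png",im)
```

```text
clock 17.83 tcp [0.6762 0.0075 0.167 ] yaw -131.7 dworld mm [-102.4  126.7  -17. ] units of 25mm tx,ty,tz [ 0.674 -1.065  6.43 ] F [ 0.4 -0.3 -2.2] gap 0.543
```

View pics/w8.png

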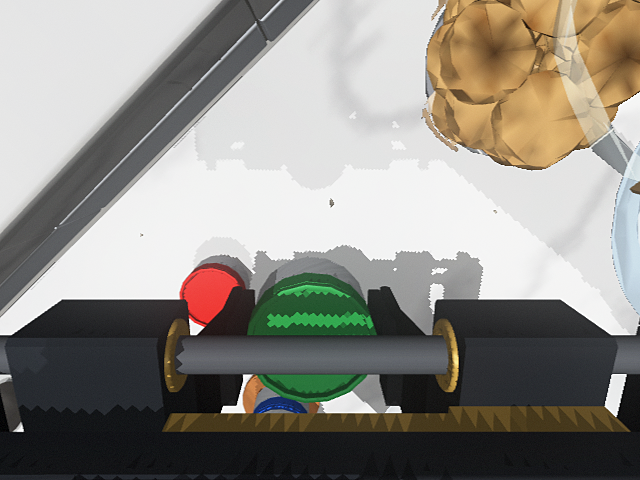

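>>> drive_tool(commands=[{"tx":0,"ty":-0.15,"tz":0.7,"ax":0,"ay":0,"az":0},{"tx":0,"ty":-0.15,"tz":0.95,"ax":0,"ay":0,"az":0},{"tx":0,"ty":-0.15,"tz":0.95,"ax":0,"ay":0,"az":0},{"tx":0,"ty":-0.15,"tz":0.95,"ax":0,"ay":0,"az":0},{"tx":0,"ty":-0.15,"tz":0.95,"ax":0,"ay":0,"az":0},{"tx":0,"ty":-0.15,"tz":0.95,"ax":0,"ay":0,"az":0},{"tx":0,"ty":-0.15,"tz":0.95,"ax":0,"ay":0,"az":0},{"tx":0,"ty":0,"tz":0,"ax":0,"ay":0,"az":0},{"tx":0,"ty":0,"tz":0,"ax":0,"ay":0,"az":0},{"tx":0,"ty":0,"tz":0,"ax":0,"ay":0,"az":0}])

```text
clock: 18.72
tcp_pos: [0.5728, 0.1328, 0.164]
eef_rot: [[-0.007, -0.665, -0.747], [-0.004, -0.747, 0.665], [-1.0, 0.008, 0.003]]
force: [-0.4, 0.1, -1.5]
finger_gap: 0.541
```

Run:
```python
from h import *
go(.5738,.1342,.098)
```

```text
clock 18.72 tcp [0.5728 0.1328 0.164 ] yaw -131.7 dworld mm [  1.    1.4 -66. ] units of 25mm tx,ty,tz [ 2.64e+00 -9.00e-02  2.00e-03] F [-0.4  0.1 -1.5] gap 0.541
```

>>> drive_tool(commands=[{"tx":0.4,"ty":-0.09,"tz":0,"ax":0,"ay":0,"az":0},{"tx":0.6,"ty":0,"tz":0,"ax":0,"ay":0,"az":0},{"tx":0.6,"ty":0,"tz":0,"ax":0,"ay":0,"az":0},{"tx":0.4,"ty":0,"tz":0,"ax":0,"ay":0,"az":0},{"tx":0.2,"ty":0,"tz":0,"ax":0,"ay":0,"az":0},{"tx":0,"ty":0,"tz":0,"ax":0,"ay":0,"az":0},{"tx":0,"ty":0,"tz":0,"ax":0,"ay":0,"az":0},{"tx":0,"ty":0,"tz":0,"ax":0,"ay":0,"az":0}])

```text
clock: 19.38
tcp_pos: [0.575, 0.1349, 0.111]
eef_rot: [[-0.005, -0.665, -0.747], [-0.003, -0.747, 0.665], [-1.0, 0.005, 0.002]]
force: [-0.0, 0.3, -1.7]
finger_gap: 0.538
```

Run:
```python
from h import *
go(.5738,.1342,.0975)
```

```text
clock 19.38 tcp [0.575  0.1349 0.111 ] yaw -131.7 dworld mm [ -1.2  -0.7 -13.5] units of 25mm tx,ty,tz [0.54  0.05  0.017] F [-0.   0.3 -1.7] gap 0.538
```

>>> drive_tool(commands=[{"tx":0.25,"ty":0.05,"tz":0.02,"ax":0,"ay":0,"az":0},{"tx":0.2,"ty":0,"tz":0,"ax":0,"ay":0,"az":0},{"tx":0.08,"ty":0,"tz":0,"ax":0,"ay":0,"az":0},{"tx":0,"ty":0,"tz":0,"ax":0,"ay":0,"az":0},{"tx":0,"ty":0,"tz":0,"ax":0,"ay":0,"az":0}])

```text
clock: 19.8
tcp_pos: [0.5731, 0.1343, 0.097]
eef_rot: [[-0.006, -0.665, -0.747], [-0.003, -0.747, 0.665], [-1.0, 0.007, 0.002]]
force: [-0.5, -0.5, -1.4]
finger_gap: 0.541
```

Run:
```python
from h import *
go(.5738,.1342,.0965)
im=r.camera("side")[:,:,::-1].copy();u=proj([.5735,.1342,.06],"side")[0].astype(int)
cv2.imwrite(f"pics/side4.png",cv2.resize(im[max(u[1]-75,0):u[1]+75,u[0]-100:u[0]+100],None,fx=4,fy=4,interpolation=cv2.INTER_CUBIC))
```

```text
clock 19.8 tcp [0.5731 0.1343 0.097 ] yaw -131.7 dworld mm [ 0.7 -0.1 -0.5] units of 25mm tx,ty,tz [ 0.021 -0.017 -0.023] F [-0.5 -0.5 -1.4] gap 0.541
```

View pics/side4.png

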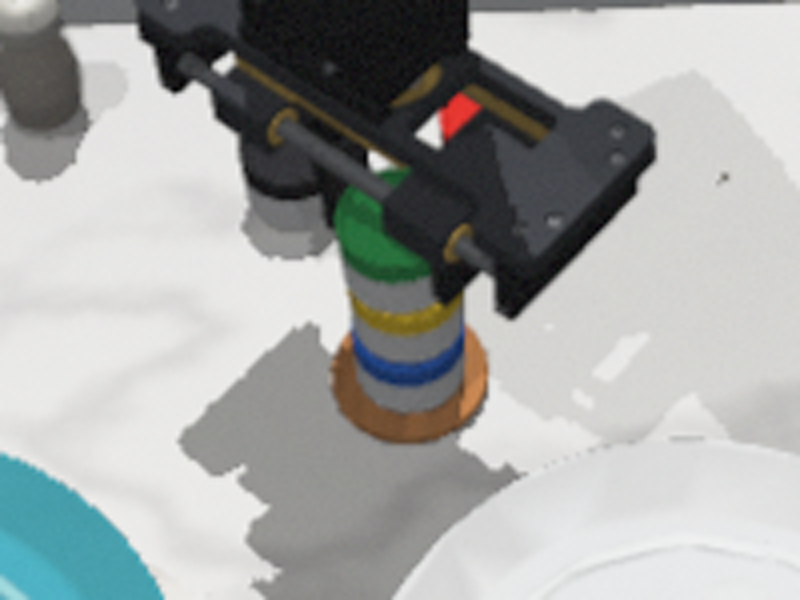

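>>> drive_tool(commands=[{"tx":0.02,"ty":0,"tz":0,"ax":0,"ay":0,"az":0},{"tx":0,"ty":0,"tz":0,"ax":0,"ay":0,"az":0}])

```text
clock: 20.02
tcp_pos: [0.5731, 0.1342, 0.0965]
eef_rot: [[-0.006, -0.665, -0.747], [-0.003, -0.747, 0.665], [-1.0, 0.006, 0.002]]
force: [0.2, -0.0, -1.7]
finger_gap: 0.542
```

>>> drive_tool(commands=[{"tx":0,"ty":0,"tz":0,"ax":0,"ay":0,"az":0},{"tx":0,"ty":0,"tz":0,"ax":0,"ay":0,"az":0},{"tx":0,"ty":0,"tz":0,"ax":0,"ay":0,"az":0},{"tx":0,"ty":0,"tz":0,"ax":0,"ay":0,"az":0},{"tx":0,"ty":0,"tz":0,"ax":0,"ay":0,"az":0}], gripper=0.75)

```text
clock: 20.43
tcp_pos: [0.5732, 0.1343, 0.0967]
eef_rot: [[-0.006, -0.665, -0.747], [-0.003, -0.747, 0.665], [-1.0, 0.006, 0.002]]
force: [-0.5, -1.0, 1.1]
finger_gap: 0.738
```

>>> drive_tool(commands=[{"tx":-0.5,"ty":0,"tz":0,"ax":0,"ay":0,"az":0},{"tx":-0.8,"ty":0,"tz":0,"ax":0,"ay":0,"az":0},{"tx":-1,"ty":0,"tz":0,"ax":0,"ay":0,"az":0},{"tx":-1,"ty":0,"tz":0,"ax":0,"ay":0,"az":0},{"tx":-0.2,"ty":0,"tz":0,"ax":0,"ay":0,"az":0},{"tx":0,"ty":0,"tz":0,"ax":0,"ay":0,"az":0}])

```text
clock: 20.93
tcp_pos: [0.575, 0.1349, 0.1873]
eef_rot: [[-0.001, -0.665, -0.747], [-0.002, -0.747, 0.665], [-1.0, 0.002, -0.0]]
force: [0.4, 0.2, -0.6]
finger_gap: 0.751
```

Run:
```python
from h import *
go(.690,.094,.18)
im=r.camera("wrist")[:,:,::-1].copy()
cv2.polylines(im,[np.int32(wproj(circ(.5738,.1342,.122,.0245)))],True,(255,255,255),1)
cv2.polylines(im,[np.int32(wproj(circ(.690,.094,.041,.0245)))],True,(255,255,255),1)
cv2.imwrite("pics/w9.png",im)
```

```text
clock 20.93 tcp [0.575  0.1349 0.1873] yaw -131.7 dworld mm [115.  -40.9  -7.3] units of 25mm tx,ty,tz [ 0.288 -1.837 -4.523] F [ 0.4  0.2 -0.6] gap 0.751
```

View pics/w9.png

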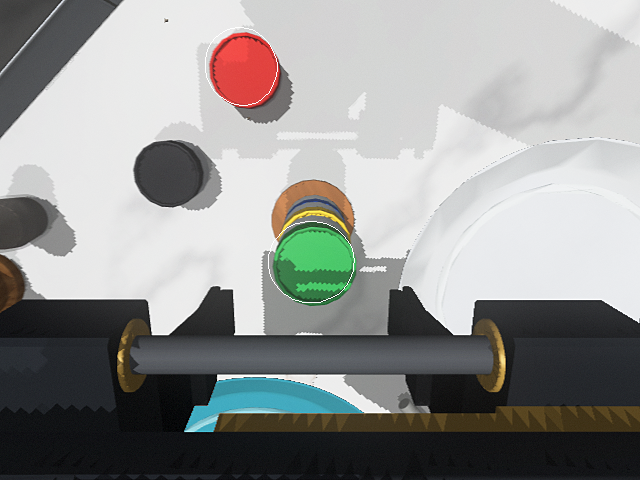

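>>> drive_tool(commands=[{"tx":0,"ty":0,"tz":0,"ax":-0.9,"ay":0,"az":0},{"tx":0,"ty":0,"tz":0,"ax":-0.9,"ay":0,"az":0},{"tx":0,"ty":0,"tz":0,"ax":-0.9,"ay":0,"az":0},{"tx":0,"ty":0,"tz":0,"ax":-0.9,"ay":0,"az":0},{"tx":0,"ty":0.03,"tz":-0.8,"ax":0,"ay":0,"az":0},{"tx":0,"ty":0.03,"tz":-0.8,"ax":0,"ay":0,"az":0},{"tx":0,"ty":0.03,"tz":-0.8,"ax":0,"ay":0,"az":0},{"tx":0,"ty":0.03,"tz":-0.8,"ax":0,"ay":0,"az":0},{"tx":0,"ty":0.03,"tz":-0.8,"ax":0,"ay":0,"az":0},{"tx":0,"ty":0.03,"tz":-0.8,"ax":0,"ay":0,"az":0},{"tx":0,"ty":0,"tz":0,"ax":0,"ay":0,"az":0},{"tx":0,"ty":0,"tz":0,"ax":0,"ay":0,"az":0}])

```text
clock: 21.98
tcp_pos: [0.6844, 0.0883, 0.1815]
eef_rot: [[-0.009, -0.345, -0.939], [-0.004, -0.939, 0.345], [-1.0, 0.007, 0.007]]
force: [0.1, -0.5, 0.0]
finger_gap: 0.753
```

Run:
```python
from h import *
go(.690,.094,.015)
im=r.camera("wrist")[:,:,::-1].copy()
cv2.polylines(im,[np.int32(wproj(circ(.690,.094,.041,.0245)))],True,(255,255,255),1)
cv2.imwrite("pics/w10.png",im)
```

```text
clock 21.98 tcp [0.6844 0.0883 0.1815] yaw -110.2 dworld mm [   5.6    5.7 -166.5] units of 25mm tx,ty,tz [ 6.656 -0.336 -0.176] F [ 0.1 -0.5  0. ] gap 0.753
```

View pics/w10.png

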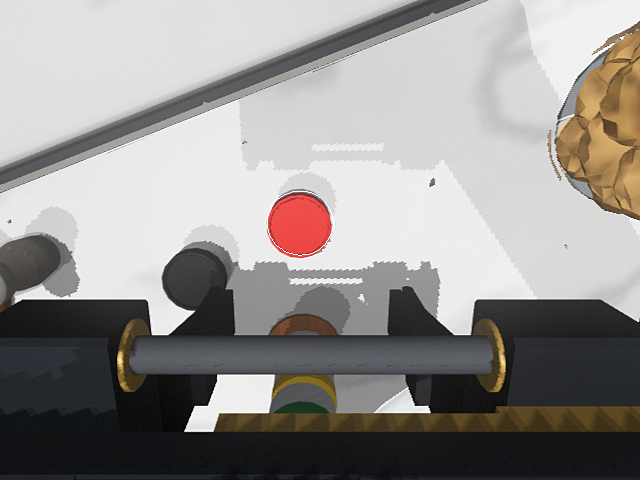

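>>> drive_tool(commands=[{"tx":0.5,"ty":-0.34,"tz":-0.1,"ax":0,"ay":0,"az":0},{"tx":0.8,"ty":0,"tz":0,"ax":0,"ay":0,"az":0},{"tx":0.8,"ty":0,"tz":0,"ax":0,"ay":0,"az":0},{"tx":0.8,"ty":0,"tz":0,"ax":0,"ay":0,"az":0},{"tx":0.8,"ty":0,"tz":0,"ax":0,"ay":0,"az":0},{"tx":0.8,"ty":0,"tz":0,"ax":0,"ay":0,"az":0},{"tx":0.8,"ty":0,"tz":0,"ax":0,"ay":0,"az":0},{"tx":0.3,"ty":0,"tz":0,"ax":0,"ay":0,"az":0},{"tx":0,"ty":0,"tz":0,"ax":0,"ay":0,"az":0},{"tx":0,"ty":0,"tz":0,"ax":0,"ay":0,"az":0}])

```text
clock: 22.87
tcp_pos: [0.6889, 0.0965, 0.0435]
eef_rot: [[-0.006, -0.343, -0.939], [-0.003, -0.939, 0.343], [-1.0, 0.005, 0.005]]
force: [0.0, -0.4, -0.2]
finger_gap: 0.751
```

Run:
```python
from h import *
go(.688,.0945,.015)
im=r.camera("wrist")[:,:,::-1].copy()
cv2.polylines(im,[np.int32(wproj(circ(.688,.0945,.041,.0245)))],True,(255,255,255),1)
cv2.imwrite("pics/w11.png",im)
```

```text
clock 22.87 tcp [0.6889 0.0965 0.0435] yaw -110.0 dworld mm [ -0.9  -2.  -28.5] units of 25mm tx,ty,tz [1.142 0.082 0.003] F [ 0.  -0.4 -0.2] gap 0.751
```

View pics/w11.png

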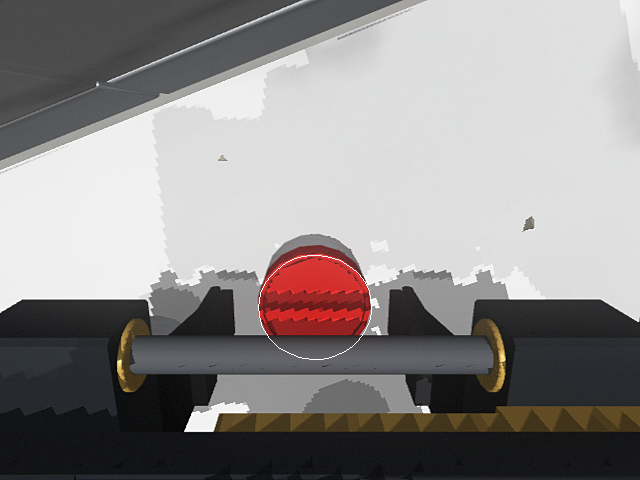

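Matches now (lid at (314,307)). Lowering the last 28 mm and gripping.

>>> drive_tool(commands=[{"tx":0.4,"ty":0.07,"tz":0,"ax":0,"ay":0,"az":0},{"tx":0.4,"ty":0,"tz":0,"ax":0,"ay":0,"az":0},{"tx":0.3,"ty":0,"tz":0,"ax":0,"ay":0,"az":0},{"tx":0.04,"ty":0,"tz":0,"ax":0,"ay":0,"az":0},{"tx":0,"ty":0,"tz":0,"ax":0,"ay":0,"az":0},{"tx":0,"ty":0,"tz":0,"ax":0,"ay":0,"az":0}])

```text
clock: 23.42
tcp_pos: [0.6885, 0.0941, 0.0149]
eef_rot: [[-0.006, -0.343, -0.939], [-0.003, -0.939, 0.343], [-1.0, 0.005, 0.005]]
force: [0.3, -0.4, -0.6]
finger_gap: 0.753
```

Run:
```python
from h import *
go(.688,.0945,.015)
```

```text
clock 23.42 tcp [0.6885 0.0941 0.0149] yaw -110.1 dworld mm [-0.5  0.4  0.1] units of 25mm tx,ty,tz [-0.002 -0.009  0.024] F [ 0.3 -0.4 -0.6] gap 0.753
```

>>> drive_tool(commands=[{"tx":0,"ty":0,"tz":0,"ax":0,"ay":0,"az":0},{"tx":0,"ty":0,"tz":0,"ax":0,"ay":0,"az":0},{"tx":0,"ty":0,"tz":0,"ax":0,"ay":0,"az":0},{"tx":0,"ty":0,"tz":0,"ax":0,"ay":0,"az":0},{"tx":0,"ty":0,"tz":0,"ax":0,"ay":0,"az":0},{"tx":0,"ty":0,"tz":0,"ax":0,"ay":0,"az":0}], gripper=0.3, grip_force=20)

```text
clock: 23.92
tcp_pos: [0.6887, 0.0942, 0.0154]
eef_rot: [[-0.005, -0.343, -0.939], [-0.003, -0.939, 0.343], [-1.0, 0.005, 0.004]]
force: [0.4, 0.0, 2.0]
finger_gap: 0.543
```

>>> drive_tool(commands=[{"tx":-0.6,"ty":0,"tz":0,"ax":0,"ay":0,"az":0},{"tx":-0.8,"ty":0,"tz":0,"ax":0,"ay":0,"az":0},{"tx":-0.9,"ty":0,"tz":0,"ax":0,"ay":0,"az":0},{"tx":-0.9,"ty":0,"tz":0,"ax":0,"ay":0,"az":0},{"tx":-0.9,"ty":0,"tz":0,"ax":0,"ay":0,"az":0},{"tx":-0.9,"ty":0,"tz":0,"ax":0,"ay":0,"az":0},{"tx":-0.9,"ty":0,"tz":0,"ax":0,"ay":0,"az":0},{"tx":-0.9,"ty":0,"tz":0,"ax":0,"ay":0,"az":0},{"tx":-0.6,"ty":0,"tz":0,"ax":0,"ay":0,"az":0},{"tx":-0.3,"ty":0,"tz":0,"ax":0,"ay":0,"az":0},{"tx":0,"ty":0,"tz":0,"ax":0,"ay":0,"az":0}])

```text
clock: 24.83
tcp_pos: [0.6904, 0.0947, 0.2102]
eef_rot: [[-0.003, -0.344, -0.939], [-0.003, -0.939, 0.344], [-1.0, 0.004, 0.001]]
force: [0.3, -0.6, -0.4]
finger_gap: 0.544
```

Run:
```python
from h import *
go(.5735,.1342,.2)
im=r.camera("wrist")[:,:,::-1].copy()
cv2.imwrite("pics/w12.png",im)
```

```text
clock 24.83 tcp [0.6904 0.0947 0.2102] yaw -110.1 dworld mm [-116.9   39.5  -10.2] units of 25mm tx,ty,tz [0.415 0.122 4.932] F [ 0.3 -0.6 -0.4] gap 0.544
```

View pics/w12.png

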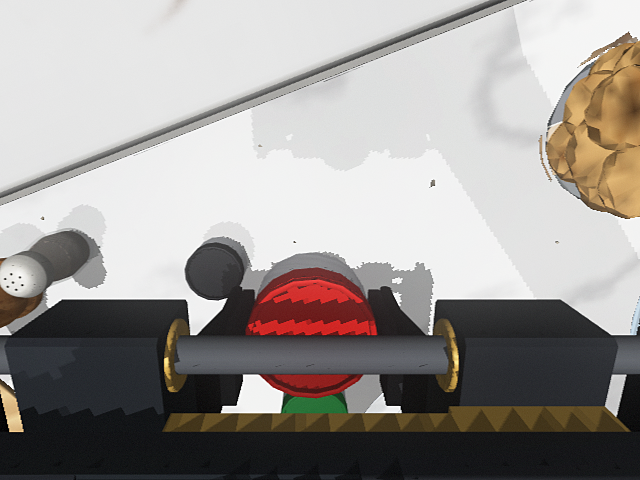

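>>> drive_tool(commands=[{"tx":0,"ty":0.02,"tz":0.6,"ax":0,"ay":0,"az":0},{"tx":0,"ty":0.02,"tz":0.8,"ax":0,"ay":0,"az":0},{"tx":0,"ty":0.02,"tz":0.9,"ax":0,"ay":0,"az":0},{"tx":0,"ty":0.02,"tz":0.9,"ax":0,"ay":0,"az":0},{"tx":0,"ty":0.02,"tz":0.9,"ax":0,"ay":0,"az":0},{"tx":0,"ty":0.02,"tz":0.8,"ax":0,"ay":0,"az":0},{"tx":0,"ty":0,"tz":0.1,"ax":0,"ay":0,"az":0},{"tx":0,"ty":0,"tz":0,"ax":0,"ay":0,"az":0},{"tx":0,"ty":0,"tz":0,"ax":0,"ay":0,"az":0},{"tx":0,"ty":0,"tz":0,"ax":0,"ay":0,"az":0}])

```text
clock: 25.72
tcp_pos: [0.5717, 0.134, 0.2074]
eef_rot: [[-0.007, -0.344, -0.939], [-0.004, -0.939, 0.344], [-1.0, 0.006, 0.005]]
force: [0.4, 0.2, -1.8]
finger_gap: 0.541
```

Run:
```python
from h import *
go(.5723,.1345,.136)
```

```text
clock 25.72 tcp [0.5717 0.134  0.2074] yaw -110.1 dworld mm [  0.6   0.5 -71.4] units of 25mm tx,ty,tz [ 2.856 -0.044 -0.029] F [ 0.4  0.2 -1.8] gap 0.541
```

>>> drive_tool(commands=[{"tx":0.4,"ty":-0.04,"tz":-0.02,"ax":0,"ay":0,"az":0},{"tx":0.6,"ty":0,"tz":0,"ax":0,"ay":0,"az":0},{"tx":0.6,"ty":0,"tz":0,"ax":0,"ay":0,"az":0},{"tx":0.5,"ty":0,"tz":0,"ax":0,"ay":0,"az":0},{"tx":0.3,"ty":0,"tz":0,"ax":0,"ay":0,"az":0},{"tx":0,"ty":0,"tz":0,"ax":0,"ay":0,"az":0},{"tx":0,"ty":0,"tz":0,"ax":0,"ay":0,"az":0},{"tx":0,"ty":0,"tz":0,"ax":0,"ay":0,"az":0}])

```text
clock: 26.38
tcp_pos: [0.5722, 0.1355, 0.1487]
eef_rot: [[-0.005, -0.343, -0.939], [-0.003, -0.939, 0.343], [-1.0, 0.005, 0.004]]
force: [0.2, 0.1, -1.2]
finger_gap: 0.545
```

Run:
```python
from h import *
go(.5723,.1345,.135)
im=r.camera("side")[:,:,::-1].copy();u=proj([.5735,.1342,.08],"side")[0].astype(int)
cv2.imwrite(f"pics/side5.png",cv2.resize(im[max(u[1]-75,0):u[1]+75,u[0]-100:u[0]+100],None,fx=4,fy=4,interpolation=cv2.INTER_CUBIC))
```

```text
clock 26.38 tcp [0.5722 0.1355 0.1487] yaw -110.1 dworld mm [  0.1  -1.  -13.7] units of 25mm tx,ty,tz [ 0.549  0.032 -0.019] F [ 0.2  0.1 -1.2] gap 0.545
```

View pics/side5.png

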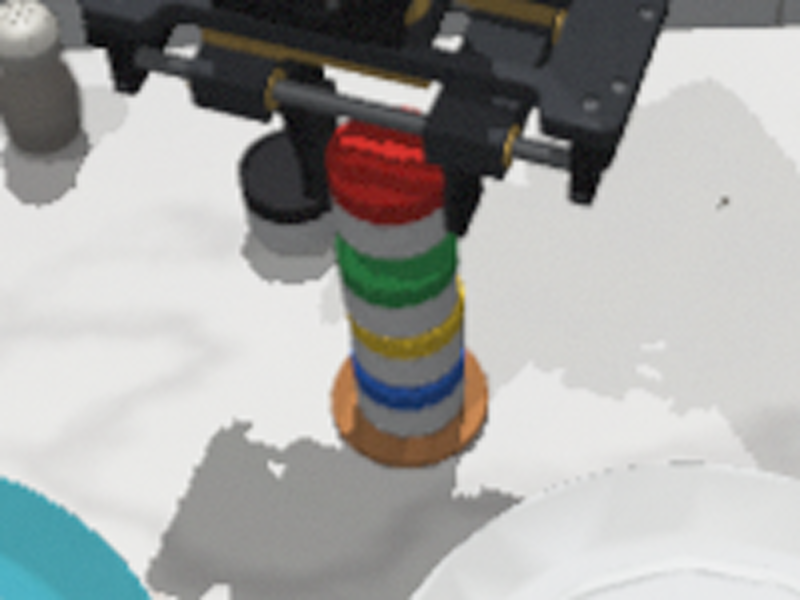

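Run:
```python
from h import *
im=cv2.imread("pics/side5.png")
u0=proj([.5735,.1342,.08],"side")[0].astype(int)
for z in (.005,.046,.084,.122,.1333+.041-.005):
    p=(hull(.5738,.1342,(z-.013,z),.0245,"side")-np.array([u0[0]-100,u0[1]-75]))*4+1.5
    cv2.polylines(im,[np.int32(p)],True,(255,255,255),1)
cv2.imwrite("pics/side5b.png",im)
```

```text
(no output)
```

View pics/side5b.png

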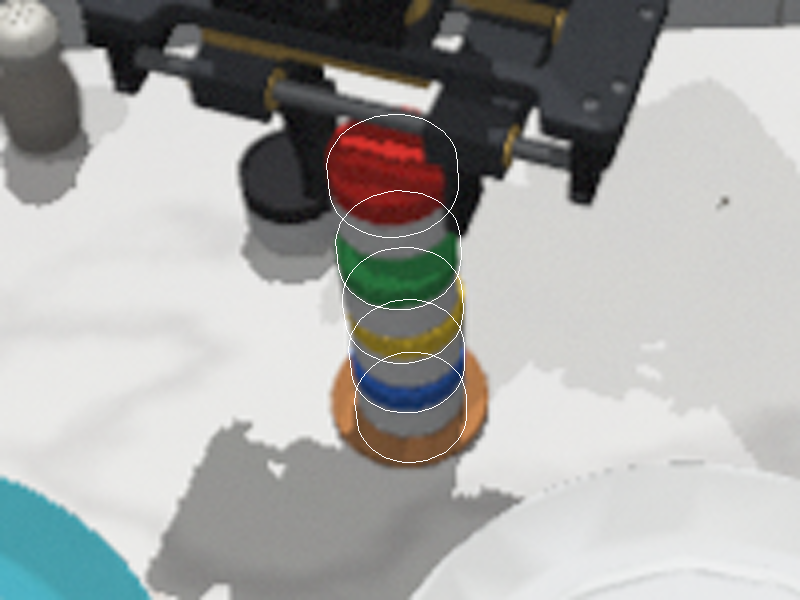

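The apparent lean is only perspective, since the projected outlines match every pot. Lowering red.

>>> drive_tool(commands=[{"tx":0.25,"ty":0.04,"tz":-0.02,"ax":0,"ay":0,"az":0},{"tx":0.2,"ty":0,"tz":0,"ax":0,"ay":0,"az":0},{"tx":0.08,"ty":0,"tz":0,"ax":0,"ay":0,"az":0},{"tx":0,"ty":0,"tz":0,"ax":0,"ay":0,"az":0},{"tx":0,"ty":0,"tz":0,"ax":0,"ay":0,"az":0}])

```text
clock: 26.85
tcp_pos: [0.5716, 0.1341, 0.1346]
eef_rot: [[-0.006, -0.343, -0.939], [-0.003, -0.939, 0.343], [-1.0, 0.005, 0.005]]
force: [-0.5, 0.4, -1.2]
finger_gap: 0.541
```

Run:
```python
from h import *
go(.5723,.1345,.1344)
```

```text
clock 26.85 tcp [0.5716 0.1341 0.1346] yaw -110.1 dworld mm [ 0.7  0.4 -0.2] units of 25mm tx,ty,tz [ 0.009 -0.024 -0.022] F [-0.5  0.4 -1.2] gap 0.541
```

>>> drive_tool(commands=[{"tx":0.02,"ty":0,"tz":0,"ax":0,"ay":0,"az":0},{"tx":0,"ty":0,"tz":0,"ax":0,"ay":0,"az":0}])

```text
clock: 27.02
tcp_pos: [0.5717, 0.1342, 0.1343]
eef_rot: [[-0.006, -0.343, -0.939], [-0.003, -0.939, 0.343], [-1.0, 0.005, 0.004]]
force: [-0.2, -0.4, -1.4]
finger_gap: 0.541
```

>>> drive_tool(commands=[{"tx":0,"ty":0,"tz":0,"ax":0,"ay":0,"az":0},{"tx":0,"ty":0,"tz":0,"ax":0,"ay":0,"az":0},{"tx":0,"ty":0,"tz":0,"ax":0,"ay":0,"az":0},{"tx":0,"ty":0,"tz":0,"ax":0,"ay":0,"az":0},{"tx":0,"ty":0,"tz":0,"ax":0,"ay":0,"az":0}], gripper=0.75)

```text
clock: 27.43
tcp_pos: [0.5718, 0.1342, 0.1344]
eef_rot: [[-0.006, -0.343, -0.939], [-0.003, -0.939, 0.343], [-1.0, 0.005, 0.004]]
force: [-0.1, 0.3, -0.9]
finger_gap: 0.738
```

>>> drive_tool(commands=[{"tx":-0.5,"ty":0,"tz":0,"ax":0,"ay":0,"az":0},{"tx":-0.8,"ty":0,"tz":0,"ax":0,"ay":0,"az":0},{"tx":-1,"ty":0,"tz":0,"ax":0,"ay":0,"az":0},{"tx":-1,"ty":0,"tz":0,"ax":0,"ay":0,"az":0},{"tx":-0.6,"ty":0,"tz":0,"ax":0,"ay":0,"az":0},{"tx":0,"ty":0,"tz":0,"ax":0,"ay":0,"az":0},{"tx":0,"ty":0,"tz":0,"ax":0,"ay":0,"az":0},{"tx":0,"ty":0,"tz":0,"ax":0,"ay":0,"az":0}])

```text
clock: 28.1
tcp_pos: [0.572, 0.1344, 0.2315]
eef_rot: [[-0.006, -0.343, -0.939], [-0.004, -0.939, 0.343], [-1.0, 0.006, 0.005]]
force: [0.5, 0.2, 0.9]
finger_gap: 0.752
```

Run:
```python
from h import *
go(.5738,.1342,.24)
im=r.camera("wrist")[:,:,::-1].copy()
cv2.polylines(im,[np.int32(wproj(circ(.5738,.1342,.160,.0245)))],True,(255,255,255),1)
im2=r.camera("side")[:,:,::-1].copy()
c=im2[100:340,180:500]
cv2.imwrite("pics/w13.png",im);cv2.imwrite("pics/side6.png",cv2.resize(c,None,fx=2.5,fy=2.5,interpolation=cv2.INTER_CUBIC))
for n in ["pot_blue_mid","pot_yellow_mid","pot_green_mid","pot_red_mid","pot_black_mid","salt_shaker_mid"]:
    print(n,[(round(d["p"],2),np.round(d["position"],4).tolist()) for d in r.spot_point(n,"side")][:2])
```

```text
clock 28.1 tcp [0.572  0.1344 0.2315] yaw -110.1 dworld mm [ 1.8 -0.2  8.5] units of 25mm tx,ty,tz [-0.34  -0.017 -0.07 ] F [0.5 0.2 0.9] gap 0.752
pot_blue_mid [(0.75, [0.571, 0.1338, 0.0278])]
pot_yellow_mid [(0.76, [0.5732, 0.1361, 0.0643])]
pot_green_mid [(0.68, [0.5723, 0.1346, 0.0992])]
pot_red_mid [(0.59, [0.5707, 0.1371, 0.1389])]
pot_black_mid [(0.69, [0.675, 0.1869, 0.0225])]
salt_shaker_mid [(0.74, [0.6752, 0.1874, 0.0186]), (0.64, [0.7341, 0.3086, 0.0464])]
```

View pics/w13.png

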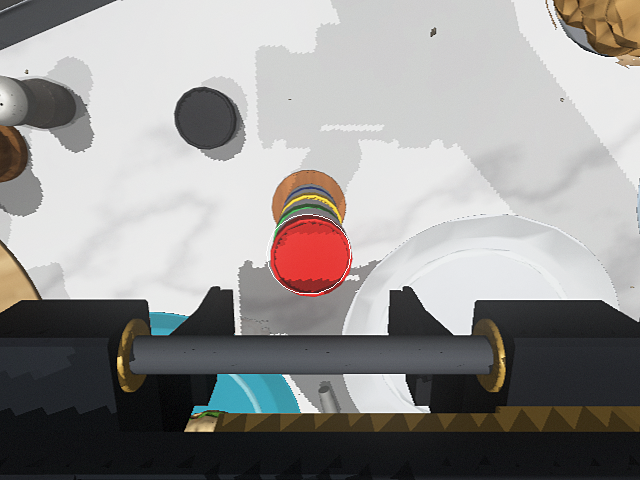

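View pics/side6.png

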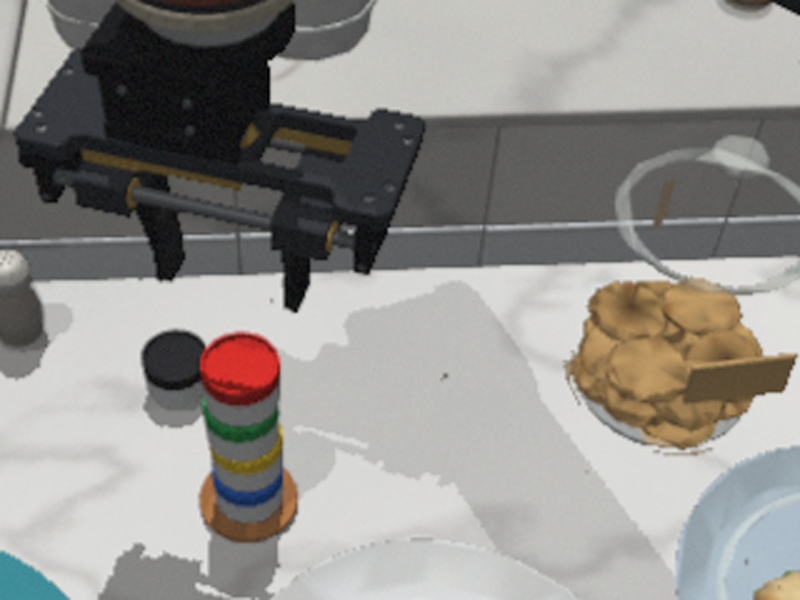

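All four pots stand upright and aligned, the gripper is clear, and the black pot and salt shaker haven't moved. Handing in.

Run:
```python
from workcell import r
print(r.finish_job()); print(r.get_state()["clock"])
```

```text
the job is handed in; nothing more can be done
None
the job is handed in; nothing more can be done
```

I stacked blue, yellow, green and red in the wooden stand, in that order, let each one go, and handed the job in at about 28 s. `finish_job()` gives no verdict, so I don't have a score to report.

- **Stack:** in the last wrist and side pictures it stands upright. The detector put each pot within about 4 mm sideways of the one below it. It read the heights about 2–6 mm above nominal, but the tool heights at release and the outlines I projected into the pictures both fit fully seated pots.
- **Bystanders:** the black pot and the salt shaker still read at their starting positions.
- **Gripper:** it was open and clear, with the fingertips about 70 mm above the red lid.
- **Disagreements:**
  - The side and top cameras differed by about 4 mm in x, so I averaged them and corrected with the wrist camera.
  - In the final check the detector's top match for "salt shaker" was the black pot. Its second match was the shaker, in the right place.
- **Refused move:** my first move call was rejected as "invalid input". It left out some of the zero values and ran alongside a script; the same move with all six values, on its own, went through.

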